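# Decant heel pins from the spouted scoop into the narrow-mouthed jar

### The arm

A 6-joint arm with a two-finger parallel gripper is mounted at the origin on the work surface. World frame = base frame: x ahead of the robot, y to its left, z up, the work surface at z = 0. Lengths are in m, angles in degrees, forces in N, time in s.
With the tool pointing down it reaches from about 0.3 to 0.75 m from the base axis. Payload 8.5 kg.
Tool frame: the origin (TCP) lies between the finger pads; the fingertips stand 8 mm ahead of it and the grasp point (between the pads) lies 11 mm behind it; y points along the fingers, z is the direction in which the jaws open and shut, and the axes are right-handed (so a half turn about y gives the same grasp; the last joint's range is limited). The gripper opens to 85 mm and grips with 20 to 120 N. Pads are 22 mm wide; open, the fingers measure 114 mm over their backs; the gripper's body (76 mm by 85 mm) begins 54 mm behind the grasp point. The pads swing forward as they close: fully open they stand 13 mm farther back than shut.
Start: joints at [60.888, 21.807, 74.336, -0, 83.858, -12.336], TCP at [0.159, 0.527, 0.239] pointing down, gripper open.
Joint ranges: [-178.18, 178.18], [-50.72, 133.34], [12.68, 142.11], [-81.47, 261.47], [9.98, 163.14], [-165.26, 165.26]. Speed limits (degrees/s): [136.94, 136.94, 180, 180, 180, 180].

### API

Orientations are given as a 3x3 rotation matrix whose columns are the frame's x, y, z axes.
In Python, from rig import env, get_image gives the robot as it stands.
- The arm moves only by the tool move_arm, never from a script. Its argument "targets" is one flat list of numbers, 6 for each row, row after row: the shift along the tool's x, y, z in mm, then the turn, a rotation vector about the tool's x, y, z in rad. A call has exactly 5 rows; each row shifts and turns the commanded pose from where the row before left it, along the tool's axes as they then stand; what a row does not reach is not made up. A row lasts 1/8 s, in which the tool goes at most 62.5 mm and 10.7 degrees, less where a joint would pass 70% of its speed; a pose out of reach is approached as far as the arm can. A call is refused whole if a number of a shift passes 62.5 or a number of a turn 0.188, either way. A call with a gripper value outside its range is refused whole. "hand" is the opening, from -1 (shut) to 1 (fully open), so that 0 is half open, set as the call begins (left out, the last holds). The fingers move at their own pace and stop on an object; "squeeze" is the grip in N (left out, the last holds). Time passes only in rows, so rows that do not move let the fingers close, or fill a call up. It gives the time, the measured TCP pose, the force and the opening at its end, in the units of the state.
- env.observe(): the state, without advancing time (a new reading comes with each control period).
- get_image(name): name is "side" or "top" or "wrist"; returns a dict with "pixels" (384x512x3 uint8, red, green, blue), "z_map" (384x512 float32, m along the optical axis (not along the pixel's ray), 0 where there is no reading), "intrinsics" (3x3 intrinsics, pixels), "k1" (the pictures are not rectified: a ray, as slopes to the right and down, at radius r is drawn at 1 + k1 r^2 times it, then the intrinsics apply), "R" (3x3) and "t" (3): a world point X has camera coordinates R X + t; the wrist camera has in their place "mount" (4x4, takes a point from camera to tool coordinates, whose origin is the TCP and whose axes are the tool frame's). Camera axes: x right, y down, z forward; pixel columns grow to the right and rows downward; lengths in m; the calibration is good to about 2 mm. A picture is of the moment at which its call begins: read the wrist's pose just before it.
- env.close_job(): hands the job in, once; it reports no verdict.
The state is a dict: "time_s": time; "q": joint angles; "qvel": joint speeds; "joint_efforts": joint torques, N m; "position": TCP position; "tool_rot": TCP orientation; "ft_force": force on the tool from outside, world axes, zero at the start; "wrist_torque": the same for the moment, N m; "grip_width": finger opening in m.
Only numpy, scipy, OpenCV 4.12 (cv2) and the standard library are available. Lean on these libraries where they do the work, as an engineer would, in place of code of your own. Each camera call takes 0.05 s, during which the arm holds its last target.

### The job

The four steel heel pins lying in the spouted scoop belong in the open narrow-mouthed jar. Pick the scoop up and keep it level while you hook the turned-down lip of its spout just inside the jar's mouth, pause there a moment, and only then tip it so that all four pins go in and none lands on the bench; then set the empty scoop back down flat on the bench. Leave the jar standing where it is and do not disturb the tin or the lidded jar.

Things in the scene. Friction and masses are not known exactly. Their poses are not given: they have to be found in the camera images.
- scoop_grip (a point): Centre of the scoop's wooden handle, a block 50 mm long (x), 18 wide (y), 22 high (z), 24 mm above the scoop's flat underside. The scoop is plain aluminium, 168 mm long, about 160 g, and stands flat on the bench; its x axis points from handle to spout, z is up (square to its base), y across. All scoop points share these axes.
- basin_mid (a point): Middle of the scoop's basin, 52.5 mm ahead (+x) of the handle's centre and 5 mm below it. Basin: 56 mm long, 49 wide, upright walls 38 high from the bench. Its floor rises 12 degrees towards the spout, so in a level scoop the pins stay at the back; polished (friction about 0.3), they run out once it is tipped nose-down by more than 12 to 30 degrees; 50 to 55 degrees empties it.
- spout_edge (a point): Middle of the bend where the spout's floor ends and the lip turns down, on the upper face: 130 mm ahead of the handle's centre and 0.9 mm above it. The spout, 28 mm wide outside and 24 inside, runs back 25 mm from here with side walls about 14 mm high, then widens to the basin. Sheet 2.5 mm thick; behind the bend its underside falls away 12 degrees towards the handle.
- spout_tip (a point): Middle of the lower end of the scoop's lip, on its upper face. The lip is 18 mm long, bent 45 degrees down from the spout, 28 mm wide outside, with low side walls. This point is 142.7 mm ahead of the handle's centre and 11.8 mm below it, 12.2 mm above the underside. Hooked over the jar's rim with this point near the mouth's centre, the spout rests on the rim when it is about 6 mm below the rim.
- jar_mouth (a point): Centre of the open mouth of the narrow-mouthed jar, in the plane of its rim, 100 mm above the jar's underside; z up. Loose round jar of white plastic, about 0.32 kg, 92 mm across up to 62 mm height, then a sloping shoulder to a straight neck 54 mm outside and 46 mm inside, 18 mm high. It stands on the bench without a lid.
- tin_mid (a point): Middle of a small closed steel tin, 52 mm across, 36 mm high: a bystander, leave it.
- lidded_mid (a point): Middle of a closed white jar with a lid, 72 mm across, 62 mm high: a bystander, leave it.
- pin1: Centre of polished steel heel pin 1: a plain rod with round ends, 10 mm thick, 20 mm long, 10 g; its y axis is its length. At the start it lies across the back of the scoop's basin.
- pin2: Centre of polished steel heel pin 2: a plain rod with round ends, 10 mm thick, 20 mm long, 10 g; its y axis is its length. At the start it lies across the back of the scoop's basin.
- pin3: Centre of polished steel heel pin 3: a plain rod with round ends, 10 mm thick, 20 mm long, 10 g; its y axis is its length. At the start it lies across the back of the scoop's basin.
- pin4: Centre of polished steel heel pin 4: a plain rod with round ends, 10 mm thick, 20 mm long, 10 g; its y axis is its length. At the start it lies across the back of the scoop's basin.
Mind the look-alikes: they are no part of the job. Of the things shaped like the part that bears scoop_grip, the aluminium one is meant. Leave any turquoise look-alike of the part that bears jar_mouth alone.

How it is judged:
By the outcome, as a careful person would: the job done as asked, in the order asked, and still so for the second after the job is handed in, with the robot touching nothing.
It also fails if it takes over 67 s, if anything falls off the work surface, if the arm or the gripper's body presses on something with over 40 N, if the wrist force passes 120 N, or if a joint passes its speed limit or range.

## Working session

There is one attempt and no reset: what is moved stays moved. The work goes in short steps, Python scripts to look and compute and a tool call to move; the robot and the scene stay as the last step left them, time stands still between calls to the robot, and variables do not carry over. Pictures are saved under pics/ and viewed, and the job is handed in when it is done.

Besides the shell and the picture viewer there is one more tool, called after "Emit:" as name(argument=value, ...), one argument or row to a line, values as JSON. move_arm: Moves the arm, as the interface text tells. Its arguments: {"type":"object","properties":{"targets":{"type":"array"},"hand":{"type":"number"},"squeeze":{"type":"number"}},"required":["targets"]}

```bash
ls; mkdir -p pics; python3 - <<'E'
from rig import env,get_image
import cv2,numpy as np,pickle
s=env.observe();print(s)
for n in ("side","top","wrist"):
    im=get_image(n);pickle.dump(im,open(f'pics/{n}0.pkl','wb'))
    cv2.imwrite(f'pics/{n}0.png',im['pixels'][:,:,::-1])
    print(n,im['intrinsics'],im['k1'],im.get('R'),im.get('t'),im.get('mount'))
E
```

```text
pics
{'time_s': 0.0, 'q': array([ 6.08885529e+01,  2.18434418e+01,  7.43859387e+01, -1.66894778e-03,
        8.38566065e+01, -1.23355625e+01]), 'qvel': array([ 0.02210554, -0.10711664, -0.03365634, -0.05287608,  0.02042124,
        0.09246373]), 'joint_efforts': array([-1.82473023e-04, -4.48448360e+01, -2.31272542e+01, -1.01128712e-04,
        4.69014980e-03, -5.63840175e-06]), 'position': array([0.15861386, 0.52634021, 0.23868181]), 'tool_rot': array([[ 9.57441867e-01, -7.04829771e-04,  2.88625318e-01],
       [-2.88626030e-01, -1.32526281e-03,  9.57440995e-01],
       [-2.92328517e-04, -9.99998873e-01, -1.47229432e-03]]), 'ft_force': array([ 0.24634017,  1.01475335, -1.00100534]), 'wrist_torque': array([ 0.0437234 , -0.00017087,  0.02322753]), 'grip_width': 0.08537616116125382}
side [[360.17104149   0.         254.64662063]
 [  0.         360.17104149 186.07415979]
 [  0.           0.           1.        ]] 0.040009695382722914 [[ 0.7706268  -0.6372329   0.00827993]
 [-0.44570783 -0.54820454 -0.70768376]
 [ 0.45549847  0.54166965 -0.70648081]] [-0.35938519  0.26649673  0.9910477 ] None
top [[475.70154939   0.         259.58955238]
 [  0.         475.70154939 193.50133321]
 [  0.           0.           1.        ]] 0.03791952398661775 [[-0.02212801 -0.99975205 -0.00248617]
 [-0.99918047  0.02219953 -0.03384621]
 [ 0.03389301  0.00173518 -0.99942396]] [0.00305763 0.44690701 1.51006133] None
wrist [[341.10551169   0.         257.04870141]
 [  0.         341.10551169 195.24120281]
 [  0.           0.           1.        ]] -0.09599514901062589 None None [[-1.56269550e-04  9.52881639e-01  3.03342310e-01 -7.83572636e-02]
 [ 6.13027901e-04 -3.03342165e-01  9.52881501e-01 -1.35020297e-01]
 [ 9.99999800e-01  3.34863662e-04 -5.36739888e-04  1.02981865e-03]
 [ 0.00000000e+00  0.00000000e+00  0.00000000e+00  1.00000000e+00]]
```

View pics/top0.png

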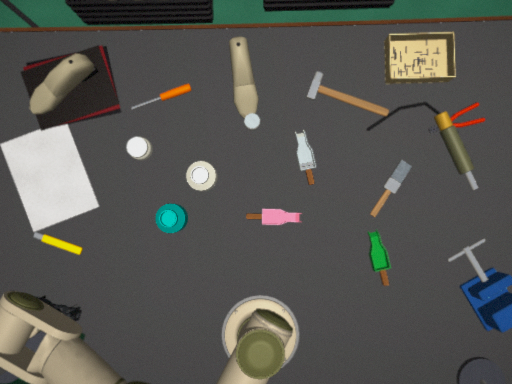

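View pics/side0.png

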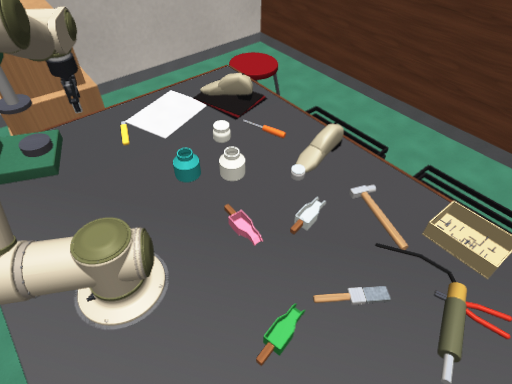

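View pics/wrist0.png

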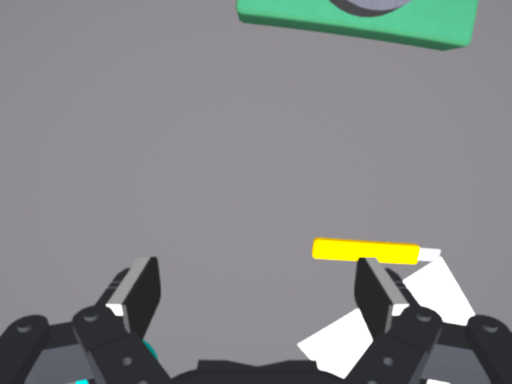

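```bash
cat > h.py <<'E'
import numpy as np,cv2,pickle
from rig import env,get_image
def cam(im,s=None):
    if 'R' in im and im['R'] is not None: return np.array(im['R']),np.array(im['t'])
    M=np.array(im['mount']);T=np.eye(4);T[:3,:3]=s['tool_rot'];T[:3,3]=s['position']
    W=np.linalg.inv(T@M);return W[:3,:3],W[:3,3]
def slopes(im,uv):
    K=im['intrinsics'];uv=np.atleast_2d(np.array(uv,float))
    d=np.c_[(uv[:,0]-K[0,2])/K[0,0],(uv[:,1]-K[1,2])/K[1,1]];u=d.copy()
    for _ in range(20): u=d/(1+im['k1']*(u**2).sum(1,keepdims=True))
    return u
def plane(im,uv,z,s=None):
    R,t=cam(im,s);u=slopes(im,uv);d=np.c_[u,np.ones(len(u))]@R;c=-R.T@t
    return c+d*((z-c[2])/d[:,2])[:,None]
def cloud(im,mask,s=None):
    R,t=cam(im,s);v,u=np.nonzero(mask&(im['z_map']>0))
    z=im['z_map'][v,u];sl=slopes(im,np.c_[u,v]);return (np.c_[sl,np.ones(len(z))]*z[:,None]-t)@R,np.c_[u,v]
def proj(im,X,s=None):
    R,t=cam(im,s);c=np.atleast_2d(X)@R.T+t;u=c[:,:2]/c[:,2:];u=u*(1+im['k1']*(u**2).sum(1,keepdims=True))
    K=im['intrinsics'];return u*[K[0,0],K[1,1]]+[K[0,2],K[1,2]]
E
python3 - <<'E'
from h import *
im=pickle.load(open('pics/top0.pkl','rb'));p=im['pixels'];hsv=cv2.cvtColor(p,cv2.COLOR_RGB2HSV)
cv2.imwrite('pics/c1.png',cv2.resize(p[100:260,120:400,::-1],None,fx=2.8,fy=2.8,interpolation=cv2.INTER_CUBIC))
sd=pickle.load(open('pics/side0.pkl','rb'))
cv2.imwrite('pics/c2.png',cv2.resize(sd['pixels'][115:255,160:350,::-1],None,fx=4,fy=4,interpolation=cv2.INTER_CUBIC))
R=lambda x0,x1,y0,y1:np.array([[(x0<=u<x1)and(y0<=v<y1) for u in range(512)] for v in range(384)])
for n,b in dict(scoop=(288,322,125,190),jar=(180,220,155,195),lid=(122,156,132,164),tin=(242,262,112,132)).items():
    X,uv=cloud(im,R(*b));k=X[:,2]>0.012;X=X[k]
    print(n,len(X),X.min(0),X.max(0),X.mean(0))
    zt=X[:,2].max();T=X[X[:,2]>zt-.006];print('  top',(T.min(0)+T.max(0))/2,T.max(0)-T.min(0))
E
```

```text
scoop 455 [ 0.47242718 -0.18344253  0.0123212 ] [ 0.64400197 -0.12285016  0.04468099] [ 0.56225405 -0.15236736  0.02504411]
  top [ 0.54859758 -0.15408749  0.04175618] [0.1474071  0.05497681 0.00584962]
jar 569 [0.45958659 0.12804296 0.01217849] [0.55004858 0.2188463  0.10471635] [0.50227764 0.16871353 0.07130544]
  top [0.50474262 0.17433302 0.10174651] [0.05102647 0.05087579 0.00593967]
lid 453 [0.56222362 0.33232533 0.01380356] [0.63237315 0.39904331 0.06984328] [0.59470787 0.36257763 0.053515  ]
  top [0.59794824 0.36762752 0.06686745] [0.05861223 0.05834413 0.00595167]
tin 255 [ 0.65058966 -0.01031001  0.01298179] [0.70656272 0.04370902 0.04495474] [0.67829459 0.0158673  0.03165915]
  top [0.67692683 0.01336164 0.04201651] [0.04424992 0.0284017  0.00587645]
```

View pics/c1.png

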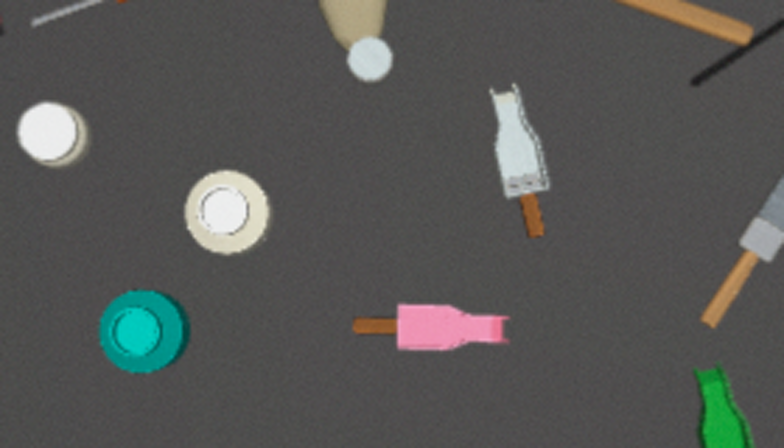

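View pics/c2.png

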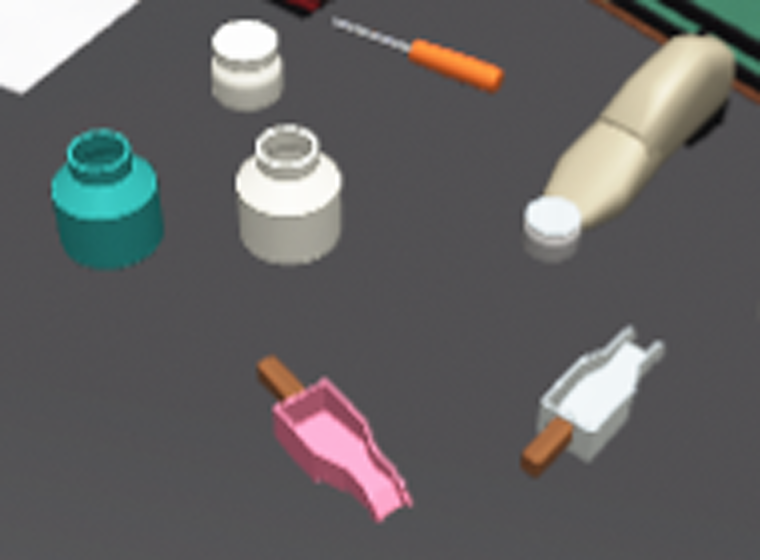

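```bash
python3 - <<'E'
from h import *
im=pickle.load(open('pics/top0.pkl','rb'));sd=pickle.load(open('pics/side0.pkl','rb'))
def handle(im,roi):
    p=im['pixels'].astype(int);m=np.zeros((384,512),bool);x0,x1,y0,y1=roi
    r=p[...,0]-p[...,2]; m[y0:y1,x0:x1]=(r>35)[y0:y1,x0:x1]
    return m
m=handle(im,(295,325,165,190));X,uv=cloud(im,m);print(m.sum(),X.mean(0),np.median(X,0))
rect=cv2.minAreaRect(uv.astype(np.float32));print('rect',rect)
P=plane(im,uv,0.035);T=P[:,:2];c=T.mean(0);print('handle top centroid',c)
box=plane(im,cv2.boxPoints(rect),0.035);print(box, (box.mean(0)))
# silhouette of the whole scoop excluding background, top rims at z=.038
q=im['pixels'].astype(int);g=np.zeros((384,512),np.uint8);g[125:190,288:325]=(q.max(2)>105)[125:190,288:325]
X,uv2=cloud(im,g>0);n=plane(im,uv2,0.025)[:,:2]
for nm,A in (('handle',T),('all',n)):
    w,v=np.linalg.eigh(np.cov(A.T));d=v[:,1]*np.sign(v[0,1]);print(nm,A.mean(0),'yaw',np.degrees(np.arctan2(d[1],d[0])),A.shape)
# basin cut near back wall: handle centroid -> all others
B=n[np.linalg.norm(n-c,axis=1)>.03];d=B.mean(0)-c;print('yaw c2c',np.degrees(np.arctan2(d[1],d[0])))
m=handle(sd,(285,325,205,240));X,uv=cloud(sd,m);k=X[:,2]>.03;print('side',m.sum(),X[k].mean(0),X.min(0),X.max(0))
# jar mouth
for nm,I,roi in (('top',im,(180,220,155,195)),('side',sd,(215,250,140,185))):
    mm=np.zeros((384,512),bool);mm[roi[2]:roi[3],roi[0]:roi[1]]=1
    X,uv=cloud(I,mm);k=np.abs(X[:,2]-.1)<.006;e=cv2.fitEllipse(cv2.convexHull(uv[k].astype(np.float32)));print(nm,e,plane(I,[e[0]],.1))
E
```

```text
93 [ 0.49655937 -0.16500792  0.03238399] [ 0.4972282  -0.16568842  0.03282543]
rect ((309.70587158203125, 176.32354736328125), (15.522278785705566, 6.063390731811523), 75.96376037597656)
handle top centroid [ 0.49638433 -0.1647325 ]
[[ 0.51797645 -0.15055913  0.035     ]
 [ 0.5221772  -0.16909734  0.035     ]
 [ 0.47464835 -0.17966931  0.035     ]
 [ 0.47045051 -0.16115125  0.035     ]] [ 0.49631313 -0.16511926  0.035     ]
handle [ 0.49638433 -0.1647325 ] yaw 10.55770011712905 (93, 2)
all [ 0.56402962 -0.15353682] yaw 11.16725603974958 (625, 2)
yaw c2c 9.563061228550975
side 104 [ 0.4903992  -0.17003908  0.03243495] [ 0.46651848 -0.18230201  0.01558766] [ 0.51609992 -0.15103551  0.03668092]
top ((198.96099853515625, 174.4805908203125), (17.54804039001465, 17.77295684814453), 98.8479995727539) [[0.50482839 0.17349823 0.1       ]]
side ((231.04664611816406, 152.01998901367188), (10.480359077453613, 15.02937126159668), 89.98438262939453) [[0.49734111 0.16588003 0.1       ]]
```

```bash
cat >> h.py <<'E'
from scipy.spatial.transform import Rotation as Ro
def log(s):
    with open('log.pkl','ab') as f: pickle.dump(dict(q=s['q'],p=s['position'],R=s['tool_rot']),f)
def Rtool(yaw,pitch=0):
    # tool x=scoop x, y=-scoop z, z=scoop y ; pitch>0 nose down; degrees
    S=Ro.from_euler('ZY',[yaw,pitch],degrees=True).as_matrix()
    return np.c_[S[:,0],-S[:,2],S[:,1]]
def st():
    s=env.observe();log(s);print('t',s['time_s'],'p',s['position'].round(4),'q',s['q'].round(1),'F',s['ft_force'].round(1),'M',s['wrist_torque'].round(2),'w',round(s['grip_width'],4))
    R=s['tool_rot'];print('yaw',round(np.degrees(np.arctan2(R[1,0],R[0,0])),2),'pitch',round(np.degrees(np.arcsin(-R[2,0])),2),'roll(z_z)',round(np.degrees(np.arcsin(R[2,2])),2));return s
def plan(p1,R1,n,p0=None,R0=None,show=True):
    if p0 is None:
        s=env.observe();p0,R0=s['position'],s['tool_rot']
    w=Ro.from_matrix(R0.T@R1).as_rotvec();out=[]
    R=R0.copy();p=p0.copy()
    for i in range(n):
        pt=p0+(np.array(p1)-p0)*(i+1)/n
        sh=np.r_[(R.T@(pt-p)*1000).round(1),(w/n).round(4)];out.append(sh)
        p=p+R@sh[:3]/1000;R=R@Ro.from_rotvec(sh[3:]).as_matrix()
    out=np.array(out)
    if show:
        for r in out: print(', '.join(f'{v:g}' for v in r))
        print('end',p.round(4),'err',np.degrees(Ro.from_matrix(R.T@R1).magnitude()).round(2))
    return out
E
python3 - <<'E'
from h import *
s=st(); plan([.47,-.17,.21],Rtool(10.7),15)
E
```

```text
t 0.15 p [0.1587 0.5264 0.2389] q [ 60.9  21.8  74.4  -0.   83.9 -12.3] F [ 0.4 -0.  -0.5] M [ 0.02  0.02 -0.06] w 0.0854
yaw -16.78 pitch 0.01 roll(z_z) -0.06
33.3, 2, -38.5, 0.0001, -0.032, -0
32, 1.9, -39.5, 0.0001, -0.032, -0
30.7, 2, -40.5, 0.0001, -0.032, -0
29.5, 1.9, -41.4, 0.0001, -0.032, -0
28.1, 2, -42.4, 0.0001, -0.032, -0
26.7, 1.9, -43.3, 0.0001, -0.032, -0
25.3, 1.9, -44.1, 0.0001, -0.032, -0
23.9, 2, -44.9, 0.0001, -0.032, -0
22.5, 1.9, -45.6, 0.0001, -0.032, -0
21, 1.9, -46.3, 0.0001, -0.032, -0
19.4, 1.9, -47, 0.0001, -0.032, -0
18, 1.9, -47.6, 0.0001, -0.032, -0
16.5, 2, -48.1, 0.0001, -0.032, -0
14.9, 1.9, -48.6, 0.0001, -0.032, -0
13.3, 1.9, -49.1, 0.0001, -0.032, -0
end [ 0.47 -0.17  0.21] err 0.05
```

Emit:
move_arm(
  targets=[33, 2, -38.5, 0, -0.032, 0, 32, 2, -39.5, 0, -0.032, 0, 31, 2, -40.5, 0, -0.032, 0, 29.5, 2, -41.5, 0, -0.032, 0, 28, 2, -42.5, 0, -0.032, 0],
  hand=0.2,
)

```text
time_s: 0.78
position: [0.2627, 0.2928, 0.2292]
tool_rot: [[0.991, 0.0, 0.131], [-0.131, 0.0, 0.991], [0.0, -1.0, 0.0]]
ft_force: [0.8, 0.6, 0.7]
grip_width: 0.0511
```

Emit:
move_arm(
  targets=[26.5, 2, -43.5, 0, -0.032, 0, 25.5, 2, -44, 0, -0.032, 0, 24, 2, -45, 0, -0.032, 0, 22.5, 2, -45.5, 0, -0.032, 0, 21, 2, -46.5, 0, -0.032, 0],
)

```text
time_s: 1.4
position: [0.3667, 0.0603, 0.2193]
tool_rot: [[1.0, 0.0, -0.028], [0.028, 0.0, 1.0], [0.0, -1.0, 0.0]]
ft_force: [0.1, 1.5, -0.9]
grip_width: 0.0508
```

Emit:
move_arm(
  targets=[19.5, 2, -47, 0, -0.032, 0, 18, 2, -47.5, 0, -0.032, 0, 16.5, 2, -48, 0, -0.032, 0, 15, 2, -48.5, 0, -0.032, 0, 13, 2, -49, 0, -0.032, 0],
)

```text
time_s: 2.02
position: [0.4703, -0.1716, 0.2091]
tool_rot: [[0.982, -0.0, -0.187], [0.187, 0.0, 0.982], [-0.0, -1.0, 0.0]]
ft_force: [1.3, 0.3, 0.0]
grip_width: 0.0511
```

```bash
python3 - <<'E'
from h import *
s=st(); im=get_image('wrist');pickle.dump((im,s),open('pics/w1.pkl','wb'));cv2.imwrite('pics/w1.png',im['pixels'][:,:,::-1])
E
```

```text
t 2.025 p [ 0.4703 -0.1716  0.2091] q [ -33.6   18.4   85.     0.    76.7 -134.4] F [1.3 0.3 0. ] M [ 0.01 -0.    0.06] w 0.0511
yaw 10.77 pitch 0.01 roll(z_z) 0.02
```

View pics/w1.png

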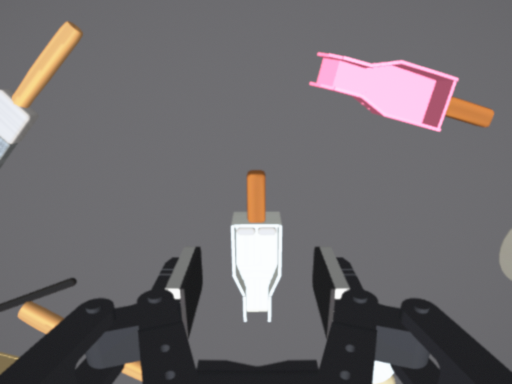

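```bash
python3 - <<'E'
from h import *
im,s=pickle.load(open('pics/w1.pkl','rb'));q=im['pixels'].astype(int)
m=np.zeros((384,512),bool);m[165:215,235:280]=((q[...,0]-q[...,2])>35)[165:215,235:280]
X,uv=cloud(im,m,s);print(m.sum(),X[X[:,2]>.028].mean(0),np.percentile(X,[5,50,95],axis=0))
top=uv[X[:,2]>.029]
rect=cv2.minAreaRect(top.astype(np.float32));print(rect);box=plane(im,cv2.boxPoints(rect),.035,s);print(box[:,:2],box.mean(0))
P=plane(im,top,.035,s)[:,:2];w,v=np.linalg.eigh(np.cov(P.T));d=v[:,1]*np.sign(v[0,1]);print(P.mean(0),np.degrees(np.arctan2(d[1],d[0])))
# scoop sym: white walls
g=np.zeros((384,512),bool);g[212:322,228:286]=(q.min(2)>150)[212:322,228:286]
X,uv=cloud(im,g,s);c=P.mean(0)
hi=X[X[:,2]>.033]
print(len(hi));a=plane(im,uv,.03,s)[:,:2];dd=a.mean(0)-c;print('c2c yaw',np.degrees(np.arctan2(dd[1],dd[0])))
for y in (10.0,10.8,11.5):
    e=np.array([np.cos(np.radians(y)),np.sin(np.radians(y))]);nrm=np.array([-e[1],e[0]])
    al=(X[:,:2]-c)@e;la=(X[:,:2]-c)@nrm
    r=[((np.max(la[(al>x)&(al<x+.01)])+np.min(la[(al>x)&(al<x+.01)]))/2*1000).round(1) for x in np.arange(.03,.13,.01)];print(y,r,al.max(),al.min())
cv2.imwrite('pics/w1c.png',cv2.resize(im['pixels'][160:330,190:330,::-1],None,fx=3.5,fy=3.5,interpolation=cv2.INTER_CUBIC))
E
```

```text
850 [ 0.48879603 -0.1677586   0.03488881] [[ 0.47031839 -0.17732487  0.0215802 ]
 [ 0.48784659 -0.16837635  0.03499129]
 [ 0.50769054 -0.15887383  0.03650629]]
((256.0, 193.5), (41.0, 18.0), 90.0)
[[ 0.47060393 -0.17989234]
 [ 0.4674648  -0.16341257]
 [ 0.50749567 -0.15550057]
 [ 0.51075936 -0.17261864]] [ 0.48908094 -0.16785603  0.035     ]
[ 0.48886119 -0.16771042] 11.642592973355235
737
c2c yaw 10.918385383821718
10.0 [np.float64(0.7), np.float64(0.3), np.float64(0.4), np.float64(1.0), np.float64(0.7), np.float64(0.8), np.float64(1.0), np.float64(1.6), np.float64(1.1), np.float64(1.3)] 0.17356044404080032 0.03018031537413659
10.8 [np.float64(0.3), np.float64(-0.4), np.float64(-0.3), np.float64(0.0), np.float64(-0.4), np.float64(-0.4), np.float64(-0.4), np.float64(0.1), np.float64(-0.5), np.float64(0.1)] 0.1733484957853737 0.030343153359761586
11.5 [np.float64(-0.1), np.float64(-0.9), np.float64(-1.0), np.float64(-0.8), np.float64(-1.4), np.float64(-1.5), np.float64(-1.6), np.float64(-1.2), np.float64(-1.3), np.float64(-0.9)] 0.1731353173280206 0.03018880437686368
```

View pics/w1c.png

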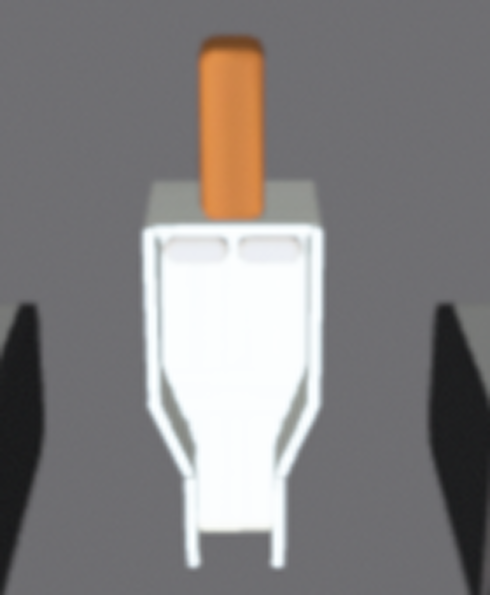

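```bash
python3 - <<'E'
from h import *
im,s=pickle.load(open('pics/w1.pkl','rb'));q=im['pixels'].astype(int)
m=np.zeros((384,512),bool);m[165:230,240:275]=((q[...,0]-q[...,2])>35)[165:230,240:275]
X,uv=cloud(im,m,s);k=X[:,2]>.031
top=uv[k];P=plane(im,top,.035,s)[:,:2];w,v=np.linalg.eigh(np.cov(P.T));d=v[:,1]*np.sign(v[0,1]);print(P.mean(0),np.degrees(np.arctan2(d[1],d[0])))
e=np.array([np.cos(np.radians(10.9)),np.sin(np.radians(10.9))]);n=np.array([-e[1],e[0]])
for A in (P,X[k][:,:2]):
    al=A@e;la=A@n;print(al.min(),al.max(),la.min(),la.max());a=(al.min()+al.max())/2;l=(la.min()+la.max())/2;print('centre',a*e+l*n)
u=plane(im,[[256,225.5]],.038,s)[0,:2];print('back wall front-top edge al',u@e,'->handle centre al',u@e-.0245)
u=plane(im,[[244,320],[270,320]],.04,s)[:,:2];print('spout wall ends',u@e,u.mean(0)@n)
E
```

```text
[ 0.49283888 -0.16691133] 11.522272725006939
0.42811321736590374 0.4772737589895406 -0.2659370800931928 -0.24863335549414575
centre [ 0.49317778 -0.16704119]
0.42901927118150684 0.47813000562030317 -0.2660636980367992 -0.24857694828011223
centre [ 0.49404967 -0.16690904]
back wall front-top edge al 0.479698027704785 ->handle centre al 0.45519802770478496
spout wall ends [0.58893975 0.58898394] -0.2566649707752378
```

```bash
python3 - <<'E'
from h import *
s=env.observe();plan([.4945,-.1665,.065],Rtool(10.9),4);plan([.4945,-.1665,.016],Rtool(10.9),4,p0=np.array([.4945,-.1665,.065]),R0=Rtool(10.9))
E
```

```text
5.9, 35.9, 1.5, 0.0006, -0.0009, 0.0001
5.9, 35.9, 1.5, 0.0006, -0.0009, 0.0001
5.9, 35.8, 1.5, 0.0006, -0.0009, 0.0001
5.9, 35.9, 1.4, 0.0006, -0.0009, 0.0001
end [ 0.4945 -0.1666  0.065 ] err 0.01
0, 12.2, 0, 0, 0, 0
0, 12.3, 0, 0, 0, 0
0, 12.3, 0, 0, 0, 0
0, 12.2, 0, 0, 0, 0
end [ 0.4945 -0.1665  0.016 ] err 0.0
```

Emit:
move_arm(
  targets=[6, 36, 1.5, 0, 0, 0, 6, 36, 1.5, 0, 0, 0, 6, 36, 1.5, 0, 0, 0, 5.5, 36, 1.5, 0, 0, 0, 0, 0, 0, 0, 0, 0],
)

```text
time_s: 2.7
position: [0.4909, -0.1588, 0.0635]
tool_rot: [[0.982, -0.005, -0.186], [0.186, 0.003, 0.982], [-0.004, -1.0, 0.003]]
ft_force: [0.1, -0.7, 1.2]
grip_width: 0.0514
```

```bash
python3 - <<'E'
from h import *
s=st(); im=get_image('wrist');pickle.dump((im,s),open('pics/w2.pkl','wb'));cv2.imwrite('pics/w2.png',im['pixels'][:,:,::-1])
E
```

```text
t 2.7 p [ 0.4909 -0.1588  0.0635] q [ -31.1   30.2   93.7   -0.    56.4 -131.8] F [ 0.1 -0.7  1.2] M [-0.03 -0.01  0.02] w 0.0514
yaw 10.75 pitch 0.23 roll(z_z) 0.2
```

View pics/w2.png

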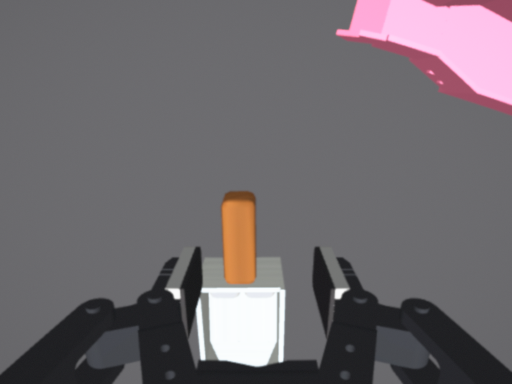

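```bash
python3 - <<'E'
from h import *
s=st();print(s['tool_rot'].round(4),s['qvel'])
E
```

```text
t 2.75 p [ 0.4917 -0.1594  0.0651] q [ -31.1   30.1   93.6   -0.    56.4 -131.8] F [ 0.3 -0.1  0.5] M [-0.04  0.05 -0.04] w 0.0514
yaw 10.74 pitch 0.08 roll(z_z) 0.07
[[ 9.825e-01 -1.600e-03 -1.863e-01]
 [ 1.863e-01  9.000e-04  9.825e-01]
 [-1.400e-03 -1.000e+00  1.200e-03]] [-0.2275572  -2.2487364  -1.60058321 -0.00770425  0.32669545 -0.01361763]
```

```bash
cat > meas.py <<'E'
from h import *
def handle(im,s,roi,yaw,zt=.035):
    q=im['pixels'].astype(int);x0,x1,y0,y1=roi
    m=np.zeros((384,512),bool);m[y0:y1,x0:x1]=((q[...,0]-q[...,2])>35)[y0:y1,x0:x1]
    X,uv=cloud(im,m,s);k=abs(X[:,2]-zt)<.005
    e=np.array([np.cos(np.radians(yaw)),np.sin(np.radians(yaw))]);n=np.array([-e[1],e[0]])
    for A in (plane(im,uv[k],zt,s)[:,:2],X[k][:,:2]):
        al=A@e;la=A@n;print(len(A),np.ptp(al),np.ptp(la),'centre',(al.min()+al.max())/2*e+(la.min()+la.max())/2*n)
        w,v=np.linalg.eigh(np.cov(A.T));d=v[:,1]*np.sign(v[0,1]);print(np.degrees(np.arctan2(d[1],d[0])))
    print('z',np.percentile(X[:,2],[5,50,95]))
E
python3 - <<'E'
from meas import *
im,s=pickle.load(open('pics/w2.pkl','rb'));handle(im,s,(215,265,185,290),10.9)
s=env.observe();im=get_image('wrist');handle(im,s,(215,265,185,290),10.9);st()
E
```

```text
2794 0.05044145042671988 0.017338141247620842 centre [ 0.4927233 -0.1669885]
10.838458723611316
2794 0.05037833989003193 0.017739569696176044 centre [ 0.49422822 -0.16691816]
10.892560058484511
z [0.02447287 0.03499738 0.03626246]
2748 0.05013125859745193 0.01750624355296651 centre [ 0.49273657 -0.16689468]
11.23676337125692
2748 0.050650769158617936 0.017855563954694065 centre [ 0.49439423 -0.16675717]
11.293314255718668
z [0.0242866  0.03495567 0.03621022]
t 2.8 p [ 0.4922 -0.1598  0.0662] q [ -31.1   30.    93.6   -0.    56.4 -131.8] F [-0.  -0.9 -0. ] M [-0.    0.    0.06] w 0.0511
yaw 10.74 pitch -0.02 roll(z_z) -0.02
```

Emit:
move_arm(
  targets=[0, 4, -7, 0, -0.004, 0, 0, 15, 0, 0, 0, 0, 0, 15, 0, 0, 0, 0, 0, 12, 0, 0, 0, 0, 0, 4, 0, 0, 0, 0],
)

```text
time_s: 3.42
position: [0.4929, -0.1662, 0.0142]
tool_rot: [[0.982, -0.001, -0.19], [0.19, 0.001, 0.982], [-0.001, -1.0, 0.001]]
ft_force: [0.3, -0.3, 0.7]
grip_width: 0.051
```

Emit:
move_arm(
  targets=[0, 0, 0, 0, 0, 0, 0, 0, 0, 0, 0, 0, 0, 0, 0, 0, 0, 0, 0, 0, 0, 0, 0, 0, 0, 0, 0, 0, 0, 0],
  hand=-1,
  squeeze=80,
)

```text
time_s: 4.05
position: [0.4935, -0.1666, 0.0157]
tool_rot: [[0.982, 0.001, -0.19], [0.19, -0.001, 0.982], [0.001, -1.0, -0.001]]
ft_force: [0.4, 1.1, 5.3]
grip_width: 0.0167
```

```bash
python3 - <<'E'
from h import *
s=st(); im=get_image('wrist');pickle.dump((im,s),open('pics/w3.pkl','wb'));cv2.imwrite('pics/w3.png',im['pixels'][:,:,::-1])
E
```

```text
t 4.05 p [ 0.4935 -0.1666  0.0157] q [ -31.7   34.8   95.6   -0.    49.6 -132.7] F [0.4 1.1 5.3] M [ 0.09 -0.1   0.05] w 0.0167
yaw 10.96 pitch -0.04 roll(z_z) -0.04
```

View pics/w3.png

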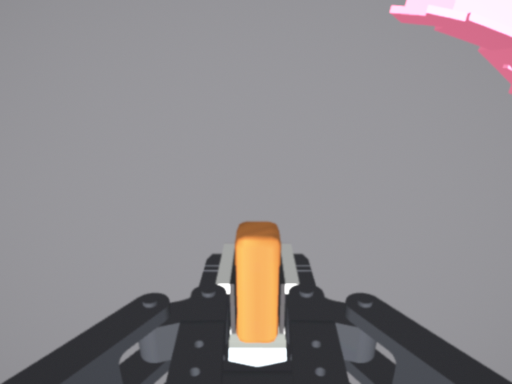

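Emit:
move_arm(
  targets=[0, -2, 0, 0, 0, 0, 0, -6, 0, 0, 0, 0, 0, -10, 0, 0, 0, 0, 0, -10, 0, 0, 0, 0, 0, -6, 0, 0, 0, 0],
)

```text
time_s: 4.72
position: [0.4934, -0.1666, 0.0502]
tool_rot: [[0.982, 0.001, -0.19], [0.19, -0.001, 0.982], [0.001, -1.0, -0.001]]
ft_force: [0.3, -0.2, -2.1]
grip_width: 0.0163
```

Emit:
move_arm(
  targets=[0, -10, 0, 0, 0, 0, 0, -15, 0, 0, 0, 0, 0, -20, 0, 0, 0, 0, 0, -20, 0, 0, 0, 0, 0, -10, 0, 0, 0, 0],
)

```text
time_s: 5.35
position: [0.4934, -0.1666, 0.1255]
tool_rot: [[0.982, 0.001, -0.19], [0.19, -0.001, 0.982], [0.001, -1.0, -0.001]]
ft_force: [-0.2, -0.6, -2.9]
grip_width: 0.0168
```

Emit:
move_arm(
  targets=[0, -10, 0, 0, 0, 0, 0, -10, 0, 0, 0, 0, 0, -5, 0, 0, 0, 0, 0, 0, 0, 0, 0, 0, 0, 0, 0, 0, 0, 0],
)

```text
time_s: 5.98
position: [0.493, -0.1664, 0.149]
tool_rot: [[0.982, -0.001, -0.19], [0.19, 0.0, 0.982], [-0.001, -1.0, 0.0]]
ft_force: [-0.4, -0.4, -2.7]
grip_width: 0.0166
```

```bash
python3 - <<'E'
from h import *
s=st()
for n in ('wrist','side','top'):
    im=get_image(n);pickle.dump((im,s),open(f'pics/{n}4.pkl','wb'));cv2.imwrite(f'pics/{n}4.png',im['pixels'][:,:,::-1])
    if n=='side': cv2.imwrite('pics/side4c.png',cv2.resize(im['pixels'][100:280,180:380,::-1],None,fx=3.2,fy=3.2,interpolation=cv2.INTER_CUBIC))
E
```

```text
t 5.975 p [ 0.493  -0.1664  0.149 ] q [ -31.7   23.9   87.3   -0.    68.9 -132.7] F [-0.4 -0.4 -2.7] M [-0.06  0.1   0.01] w 0.0166
yaw 10.95 pitch 0.03 roll(z_z) 0.03
```

View pics/side4c.png

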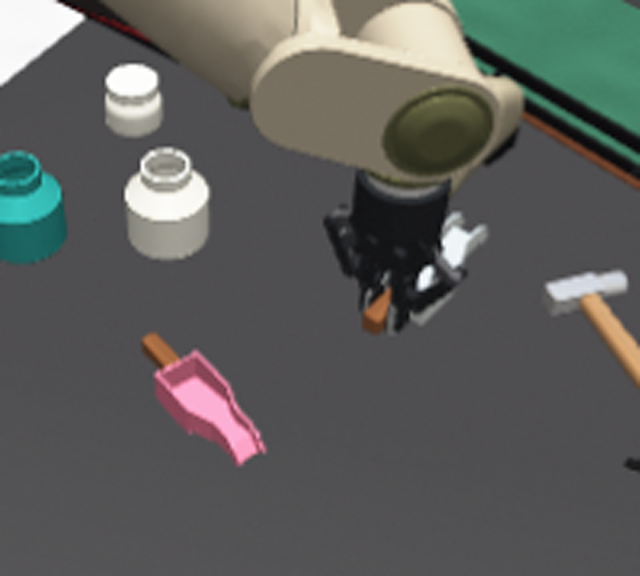

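View pics/wrist4.png

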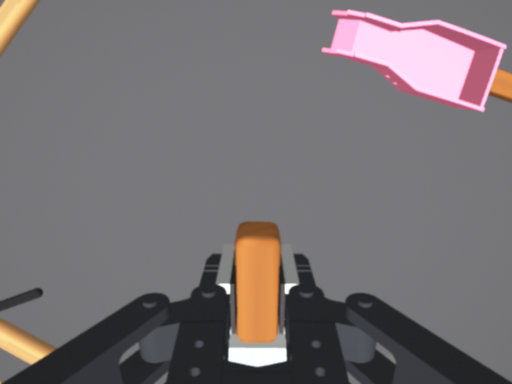

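View pics/top4.png

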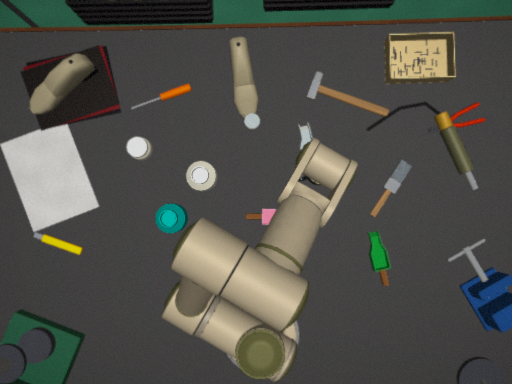

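Emit:
move_arm(
  targets=[-3, 0, 12, 0, 0, 0, -6, 0, 24, 0, 0, 0, -8, 0, 30, 0, 0, 0, -8, 0, 30, 0, 0, 0, -8, 0, 30, 0, 0, 0],
)

```text
time_s: 6.75
position: [0.4358, -0.0476, 0.1493]
tool_rot: [[0.982, -0.0, -0.19], [0.19, 0.0, 0.982], [-0.0, -1.0, 0.0]]
ft_force: [-0.0, 0.2, -1.2]
grip_width: 0.0168
```

Emit:
move_arm(
  targets=[-8, 0, 30, 0, 0, 0, -8, 0, 28, 0, 0, 0, -5, 0, 18, 0, 0, 0, -2, 0, 8, 0, 0, 0, 0, 0, 0, 0, 0, 0],
)

```text
time_s: 7.38
position: [0.3985, 0.0291, 0.1494]
tool_rot: [[0.982, 0.0, -0.191], [0.191, -0.0, 0.982], [0.0, -1.0, -0.0]]
ft_force: [0.4, -0.7, -2.9]
grip_width: 0.0167
```

Emit:
move_arm(
  targets=[0, 0, 0, 0, 0, 0, 0, 0, 0, 0, 0, 0, 0, 0, 0, 0, 0, 0, 0, 0, 0, 0, 0, 0, 0, 0, 0, 0, 0, 0],
)

```text
time_s: 8.0
position: [0.3983, 0.029, 0.1493]
tool_rot: [[0.982, 0.0, -0.19], [0.19, -0.0, 0.982], [0.0, -1.0, -0.0]]
ft_force: [-0.5, -0.9, -2.0]
grip_width: 0.0168
```

```bash
python3 - <<'E'
from h import *
s=st()
for n in ('wrist','top','side'):
    s=env.observe();im=get_image(n);pickle.dump((im,s),open(f'pics/{n}5.pkl','wb'));cv2.imwrite(f'pics/{n}5.png',im['pixels'][:,:,::-1])
s=st()
E
```

```text
t 8.0 p [0.3983 0.029  0.1493] q [ -12.9   12.9  105.    -0.    62.2 -113.9] F [-0.5 -0.9 -2. ] M [-0.05  0.09 -0.02] w 0.0168
yaw 10.95 pitch -0.0 roll(z_z) -0.0
t 8.15 p [0.3983 0.029  0.1493] q [ -12.9   12.9  105.    -0.    62.2 -113.9] F [-0.4  0.3 -2.2] M [-0.01  0.08  0.02] w 0.0165
yaw 10.96 pitch -0.0 roll(z_z) -0.0
```

View pics/wrist5.png

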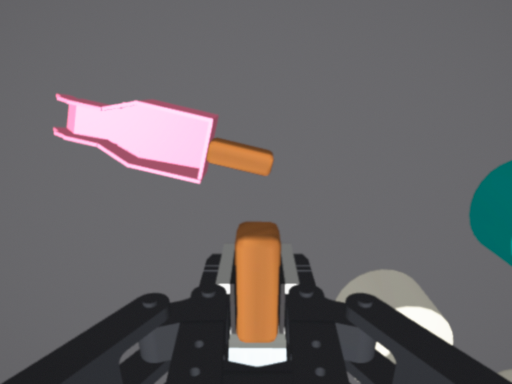

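View pics/top5.png

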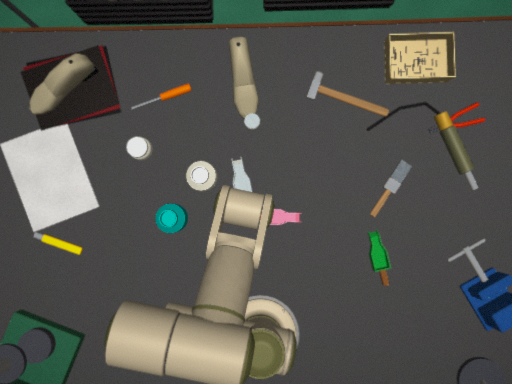

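View pics/side5.png

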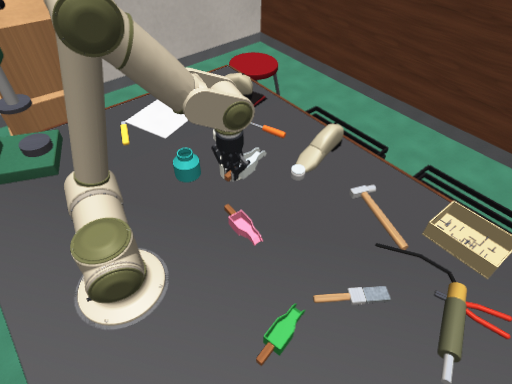

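```bash
python3 - <<'E'
from h import *
im,s=pickle.load(open('pics/top5.pkl','rb'))
def S(x,y,z): return s['position']+s['tool_rot']@np.array([x,-(z+8.3),y])/1000   # scoop coords from handle centre (mm)
pts=[S(142.7,0,-11.8),S(130,0,.9),S(142.7,14,-11.8),S(142.7,-14,-11.8),S(130,14,15),S(130,-14,15),S(24.5,0,14),S(80.5,24.5,14),S(80.5,-24.5,14)]
uv=proj(im,np.array(pts));print(np.array(pts).round(4));print(uv.round(1))
ju=proj(im,[[.5048,.1735,.1]]);print(ju)
a=im['pixels'][140:215,175:265,::-1];f=8
b=cv2.resize(a,None,fx=f,fy=f,interpolation=cv2.INTER_CUBIC)
for u in list(uv)+list(ju): cv2.circle(b,tuple(((u-[175,140]+.5)*f).astype(int)),3,(0,0,255),-1)
cv2.imwrite('pics/top5c.png',b)
sd,_=pickle.load(open('pics/side5.pkl','rb'))
uv=proj(sd,np.array(pts));print(uv.round(1));ju=proj(sd,[[.5048,.1735,.1]])
a=sd['pixels'][130:200,200:290,::-1];b=cv2.resize(a,None,fx=f,fy=f,interpolation=cv2.INTER_CUBIC)
for u in list(uv)+list(ju): cv2.circle(b,tuple(((u-[200,130]+.5)*f).astype(int)),3,(0,0,255),-1)
cv2.imwrite('pics/side5c.png',b)
# jar in side0 - rim
sd=pickle.load(open('pics/side0.pkl','rb'));a=sd['pixels'][135:190,205:260,::-1];f=10;b=cv2.resize(a,None,fx=f,fy=f,interpolation=cv2.INTER_CUBIC)
th=np.linspace(0,2*np.pi,40)
for r in (.027,.023):
  for u in proj(sd,np.c_[.5048+r*np.cos(th),.1735+r*np.sin(th),.1+0*th]): cv2.circle(b,tuple(((u-[205,135]+.5)*f).astype(int)),2,(0,0,255),-1)
cv2.imwrite('pics/side0c.png',b)
E
```

```text
[[0.5384 0.0561 0.1458]
 [0.526  0.0537 0.1585]
 [0.5358 0.0699 0.1458]
 [0.5411 0.0424 0.1458]
 [0.5233 0.0675 0.1726]
 [0.5286 0.04   0.1726]
 [0.4224 0.0337 0.1716]
 [0.4727 0.0684 0.1716]
 [0.482  0.0203 0.1716]]
[[237.1 160.9]
 [237.8 164.7]
 [232.4 161.9]
 [241.8 159.9]
 [232.8 165.3]
 [242.4 163.2]
 [245.4 200.5]
 [232.8 183.1]
 [249.7 179.4]]
[[198.96057912 174.49005236]]
[[261.1 152.8]
 [258.7 151.7]
 [257.8 151. ]
 [264.5 154.6]
 [255.4 146.4]
 [262.3 150. ]
 [236.7 165.5]
 [242.7 153. ]
 [254.8 159.6]]
```

View pics/top5c.png

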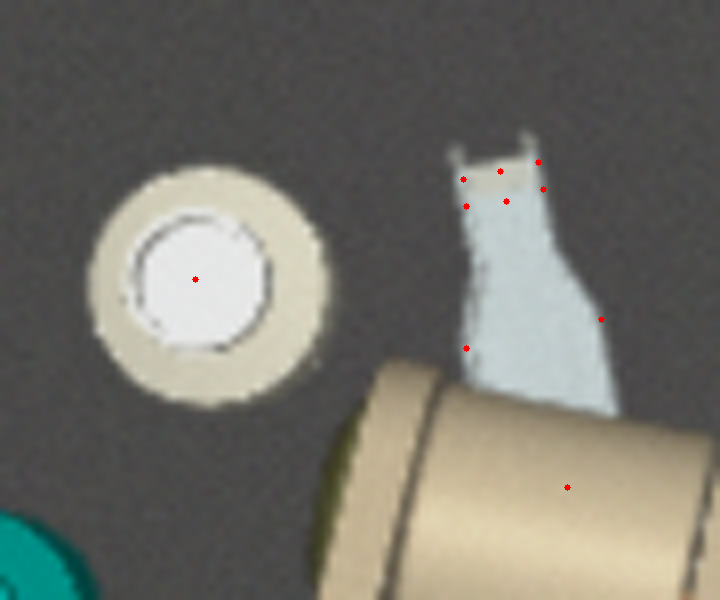

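View pics/side5c.png

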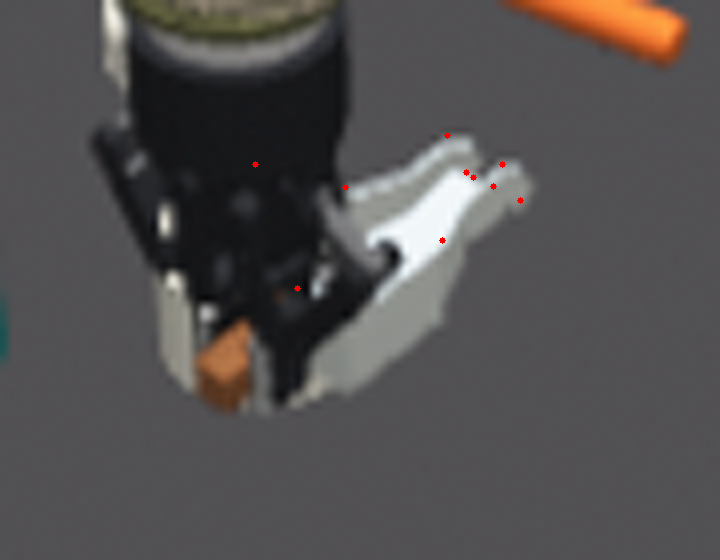

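View pics/side0c.png

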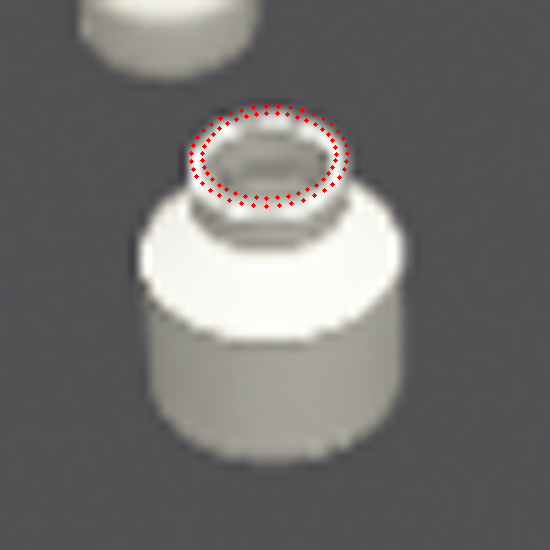

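Emit:
move_arm(
  targets=[-2, 0, 10, 0, 0, 0, -3, 0, 24, 0, 0, 0, -4, 0, 30, 0, 0, 0, -3, 0, 30, 0, 0, 0, -2, 0, 18, 0, 0, 0],
)

```text
time_s: 8.78
position: [0.3623, 0.1379, 0.1493]
tool_rot: [[0.982, -0.0, -0.191], [0.191, 0.0, 0.982], [-0.0, -1.0, 0.0]]
ft_force: [0.6, 0.2, -1.0]
grip_width: 0.017
```

Emit:
move_arm(
  targets=[0, 0, 8.5, 0, 0, 0, 0, 0, 0, 0, 0, 0, 0, 0, 0, 0, 0, 0, 0, 0, 0, 0, 0, 0, 0, 0, 0, 0, 0, 0],
)

```text
time_s: 9.4
position: [0.3618, 0.1444, 0.1493]
tool_rot: [[0.982, -0.0, -0.189], [0.189, -0.0, 0.982], [-0.0, -1.0, -0.0]]
ft_force: [0.8, -0.6, -2.2]
grip_width: 0.0169
```

```bash
cat > look.py <<'E'
import sys
from h import *
tag=sys.argv[1]
s=st()
def S(x,y,z): return s['position']+s['tool_rot']@np.array([x,-(z+8.3),y])/1000
J=np.array([.502,.1717,.1]);print('tip',S(142.7,0,-11.8).round(4),'rel',((S(142.7,0,-11.8)-J)*1000).round(1),'bend rel',((S(130,0,.9)-J)*1000).round(1))
out=[]
for n,r,f in (('top',(140,215,160,250),7),('side',(125,195,190,280),7)):
    im=get_image(n);pickle.dump((im,s),open(f'pics/{n}{tag}.pkl','wb'))
    out.append(cv2.resize(im['pixels'][r[0]:r[1],r[2]:r[3],::-1],(560,int(560*(r[1]-r[0])/(r[3]-r[2]))) ,interpolation=cv2.INTER_CUBIC)[:430])
h=min(o.shape[0] for o in out)
cv2.imwrite(f'pics/look{tag}.png',cv2.resize(np.hstack([o[:h] for o in out]),(800,int(800*h/1120))))
E
python3 look.py 6
```

```text
t 9.4 p [0.3618 0.1444 0.1493] q [  4.2  11.9 106.3  -0.   61.8 -96.7] F [ 0.8 -0.6 -2.2] M [-0.02  0.1   0.02] w 0.0169
yaw 10.92 pitch 0.0 roll(z_z) -0.0
tip [0.5019 0.1714 0.1458] rel [-0.1 -0.3 45.8] bend rel [-12.5  -2.7  58.5]
```

View pics/look6.png

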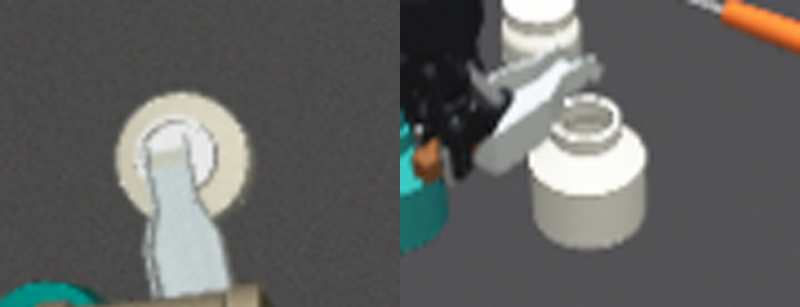

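Emit:
move_arm(
  targets=[0, 6, 0, 0, 0, 0, 0, 12, 0, 0, 0, 0, 0, 12, 0, 0, 0, 0, 0, 8, 0, 0, 0, 0, 0, 2, 0, 0, 0, 0],
)

```text
time_s: 10.12
position: [0.3615, 0.1447, 0.1089]
tool_rot: [[0.982, -0.001, -0.19], [0.19, -0.0, 0.982], [-0.001, -1.0, 0.0]]
ft_force: [0.3, -0.4, -1.8]
grip_width: 0.017
```

```bash
python3 look.py 7; python3 - <<'E'
from h import *
for n,r,f in (('top',(150,195,175,230),14),('side',(135,180,205,260),14)):
    im,s=pickle.load(open(f'pics/{n}7.pkl','rb'))
    def S(x,y,z): return s['position']+s['tool_rot']@np.array([x,-(z+8.3),y])/1000
    b=np.array([.0028,.0018,0]) if n=='top' else 0
    pts=np.array([S(142.7,0,-11.8),S(130,0,.9),S(142.7,14,-11.8),S(142.7,-14,-11.8)])+b
    th=np.linspace(0,2*np.pi,30);ring=np.c_[.502+.023*np.cos(th),.1717+.023*np.sin(th),.1+0*th]+b
    a=cv2.resize(im['pixels'][r[0]:r[1],r[2]:r[3],::-1],None,fx=f,fy=f,interpolation=cv2.INTER_CUBIC)
    for P,c in ((pts,(0,0,255)),(ring,(0,160,0))):
        for u in proj(im,P): cv2.circle(a,tuple(((u-[r[2],r[0]]+.5)*f).astype(int)),3,c,-1)
    cv2.imwrite(f'pics/{n}7c.png',a)
E
```

```text
t 10.125 p [0.3615 0.1447 0.1089] q [  4.2  15.9 109.9   0.   54.3 -96.7] F [ 0.3 -0.4 -1.8] M [-0.01  0.12  0.05] w 0.017
yaw 10.95 pitch 0.05 roll(z_z) 0.01
tip [0.5016 0.1718 0.1052] rel [-0.4  0.1  5.2] bend rel [-12.8  -2.3  17.9]
```

View pics/top7c.png

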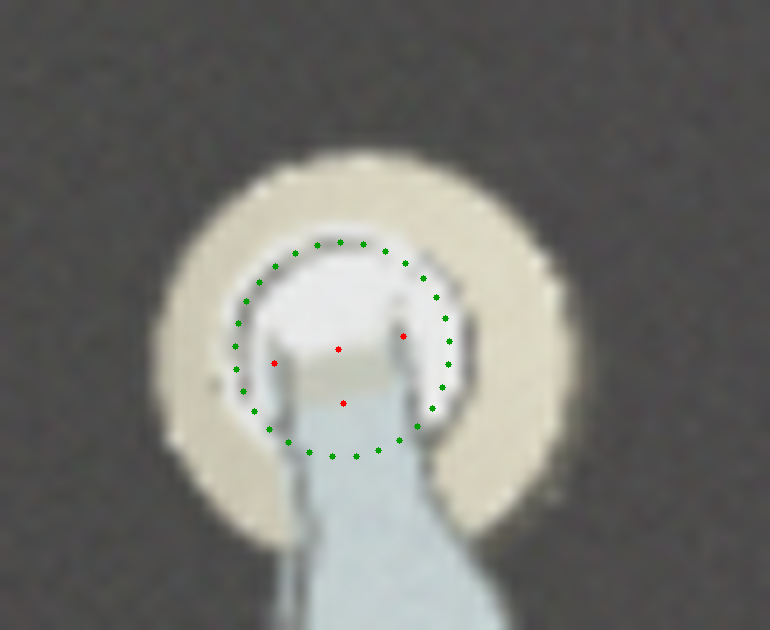

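View pics/side7c.png

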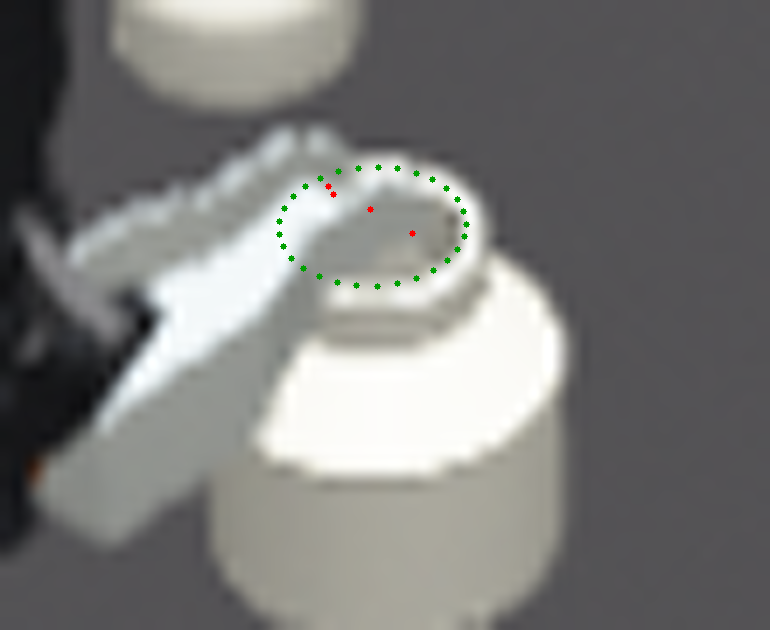

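Emit:
move_arm(
  targets=[0, 3, 0, 0, 0, 0, 0, 4, 0, 0, 0, 0, 0, 3, 0, 0, 0, 0, 0, 0, 0, 0, 0, 0, 0, 0, 0, 0, 0, 0],
)

```text
time_s: 10.85
position: [0.3617, 0.1447, 0.0994]
tool_rot: [[0.982, 0.0, -0.19], [0.19, 0.0, 0.982], [0.0, -1.0, 0.0]]
ft_force: [-1.7, -1.1, 0.4]
grip_width: 0.0168
```

Emit:
move_arm(
  targets=[0, 0, 0, 0, 0, 0, 0, 0, 0, 0, 0, 0, 0, 0, 0, 0, 0, 0, 0, 0, 0, 0, 0, 0, 0, 0, 0, 0, 0, 0],
)

```text
time_s: 11.48
position: [0.3617, 0.1447, 0.0993]
tool_rot: [[0.982, 0.0, -0.19], [0.19, -0.0, 0.982], [0.0, -1.0, -0.0]]
ft_force: [-1.8, 0.0, 1.0]
grip_width: 0.0165
```

```bash
python3 look.py 8
```

```text
t 11.475 p [0.3617 0.1447 0.0993] q [  4.2  16.9 110.6  -0.   52.5 -96.7] F [-1.8  0.   1. ] M [-0.03  0.03  0.01] w 0.0165
yaw 10.96 pitch -0.0 roll(z_z) -0.0
tip [0.5018 0.1718 0.0958] rel [-0.2  0.1 -4.2] bend rel [-12.7  -2.3   8.5]
```

View pics/look8.png

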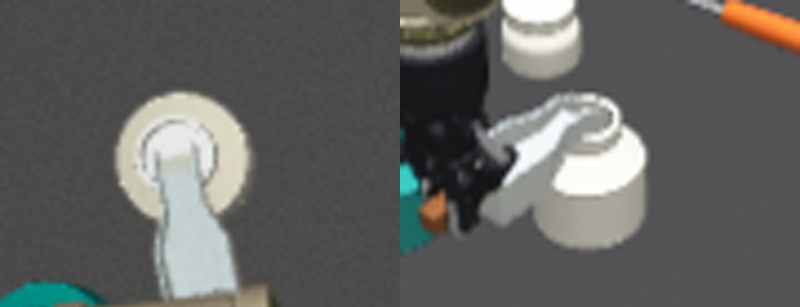

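```bash
cat > tip.py <<'E'
from h import *
def rows(p0,R0,steps,b0,yaw=10.96):
    # steps: list of (dtheta rad, bend x mm, bend z mm) ; bend rel jar along heading
    J=np.array([.502,.1717,.1]);e=np.array([np.cos(np.radians(yaw)),np.sin(np.radians(yaw)),0])
    p=p0.copy();R=R0.copy();out=[];th=np.arcsin(-R0[2,0])
    for d,bx,bz in steps:
        B=J+e*bx/1000+np.array([0,0,bz/1000])
        Rn=R@Ro.from_rotvec([0,0,d]).as_matrix()
        pt=B-Rn@np.array([.130,-.0092,0])
        sh=(R.T@(pt-p)*1000).round(1);p=p+R@sh/1000;R=Rn;th+=d
        out.append((*sh,0,0,d));print(out[-1],round(np.degrees(th),1),p.round(3))
    return p,R
if __name__=='__main__':
    s=st();p0,R0=s['position'],s['tool_rot']
    st_=[(.03,-12.5,9.0),(.05,-12,9.5),(.06,-11.5,10),(.07,-11,10),(.07,-10.5,10),(.07,-10,10),(.05,-9.5,10),(.03,-9.2,10),(.025,-9,10),(.025,-9,10)]
    st_+=[(.025,-8.8,10)]*10+[(.05,-8.5,10)]*5
    print(sum(d for d,_,_ in st_)*57.3)
    rows(p0,R0,st_,None)
E
python3 tip.py
```

```text
t 11.575 p [0.3617 0.1447 0.0993] q [  4.2  16.9 110.6  -0.   52.5 -96.7] F [-1.3 -0.5 -0.5] M [-0.05  0.05 -0.01] w 0.0166
yaw 10.95 pitch -0.0 roll(z_z) -0.0
56.154
(np.float64(0.2), np.float64(-4.4), np.float64(-0.1), 0, 0, 0.03) 1.7 [0.362 0.145 0.104]
(np.float64(0.2), np.float64(-7.0), np.float64(-0.0), 0, 0, 0.05) 4.6 [0.362 0.145 0.111]
(np.float64(0.1), np.float64(-8.3), np.float64(-0.0), 0, 0, 0.06) 8.0 [0.363 0.145 0.119]
(np.float64(0.2), np.float64(-9.2), np.float64(-0.0), 0, 0, 0.07) 12.0 [0.365 0.145 0.128]
(np.float64(0.1), np.float64(-9.2), np.float64(-0.0), 0, 0, 0.07) 16.0 [0.366 0.145 0.137]
(np.float64(0.2), np.float64(-9.3), np.float64(-0.0), 0, 0, 0.07) 20.1 [0.369 0.146 0.146]
(np.float64(0.2), np.float64(-6.7), np.float64(-0.0), 0, 0, 0.05) 22.9 [0.372 0.146 0.152]
(np.float64(0.0), np.float64(-4.0), np.float64(-0.0), 0, 0, 0.03) 24.6 [0.373 0.147 0.156]
(np.float64(0.0), np.float64(-3.3), np.float64(-0.0), 0, 0, 0.025) 26.1 [0.375 0.147 0.159]
(np.float64(-0.2), np.float64(-3.3), np.float64(-0.0), 0, 0, 0.025) 27.5 [0.376 0.147 0.162]
(np.float64(0.0), np.fl
[... 665 characters left out ...]
p.float64(-0.0), 0, 0, 0.025) 39.0 [0.388 0.15  0.185]
(np.float64(-0.2), np.float64(-3.3), np.float64(-0.0), 0, 0, 0.025) 40.4 [0.39  0.15  0.187]
(np.float64(-0.2), np.float64(-3.2), np.float64(-0.0), 0, 0, 0.025) 41.8 [0.392 0.15  0.19 ]
(np.float64(-0.1), np.float64(-6.7), np.float64(-0.0), 0, 0, 0.05) 44.7 [0.397 0.151 0.195]
(np.float64(-0.3), np.float64(-6.5), np.float64(-0.0), 0, 0, 0.05) 47.6 [0.401 0.152 0.2  ]
(np.float64(-0.3), np.float64(-6.5), np.float64(-0.0), 0, 0, 0.05) 50.4 [0.405 0.153 0.204]
(np.float64(-0.3), np.float64(-6.5), np.float64(-0.0), 0, 0, 0.05) 53.3 [0.41  0.154 0.209]
(np.float64(-0.3), np.float64(-6.6), np.float64(-0.0), 0, 0, 0.05) 56.1 [0.415 0.155 0.213]
```

Emit:
move_arm(
  targets=[0, 0, 0, 0, 0, 0, 0, 0, 0, 0, 0, 0, 0, 0, 0, 0, 0, 0, 0, 0, 0, 0, 0, 0, 0, 0, 0, 0, 0, 0],
)

```text
time_s: 12.2
position: [0.3617, 0.1447, 0.0993]
tool_rot: [[0.982, 0.0, -0.19], [0.19, 0.0, 0.982], [0.0, -1.0, -0.0]]
ft_force: [-1.3, 0.1, 0.5]
grip_width: 0.0168
```

Emit:
move_arm(
  targets=[0.2, -4.4, 0, 0, 0, 0.03, 0.2, -7, 0, 0, 0, 0.05, 0.1, -8.3, 0, 0, 0, 0.06, 0.2, -9.2, 0, 0, 0, 0.07, 0.1, -9.2, 0, 0, 0, 0.07],
)

```text
time_s: 12.82
position: [0.3666, 0.1456, 0.1372]
tool_rot: [[0.943, -0.273, -0.19], [0.182, -0.053, 0.982], [-0.278, -0.96, -0.0]]
ft_force: [0.4, -0.2, -2.0]
grip_width: 0.0169
```

```bash
python3 look.py 9
```

```text
t 12.825 p [0.3666 0.1456 0.1372] q [  5.4  20.4  97.8  -1.6  77.9 -95. ] F [ 0.4 -0.2 -2. ] M [ 0.03 -0.15 -0.03] w 0.0169
yaw 10.95 pitch 16.17 roll(z_z) -0.0
tip [0.5002 0.1715 0.0941] rel [-1.8 -0.2 -5.9] bend rel [-10.3  -1.9   9.9]
```

View pics/look9.png

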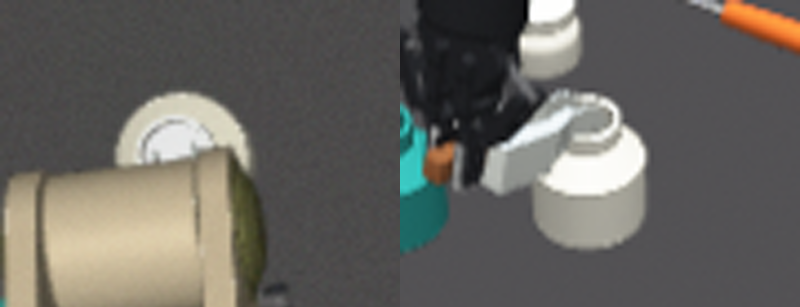

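Tracking is clean and there is no contact force, so I continue the tip.

Emit:
move_arm(
  targets=[0.2, -9.3, 0, 0, 0, 0.07, 0.2, -6.7, 0, 0, 0, 0.05, 0, -4, 0, 0, 0, 0.03, 0, -3.3, 0, 0, 0, 0.025, -0.2, -3.3, 0, 0, 0, 0.025],
)

```text
time_s: 13.55
position: [0.3755, 0.1474, 0.1618]
tool_rot: [[0.87, -0.454, -0.19], [0.169, -0.088, 0.982], [-0.463, -0.887, 0.0]]
ft_force: [0.5, -0.7, -2.5]
grip_width: 0.0166
```

Emit:
move_arm(
  targets=[0, -3.3, 0, 0, 0, 0.025, -0.2, -3.3, 0, 0, 0, 0.025, -0.2, -3.2, 0, 0, 0, 0.025, -0.2, -3.3, 0, 0, 0, 0.025, -0.2, -3.2, 0, 0, 0, 0.025],
)

```text
time_s: 14.18
position: [0.3833, 0.1489, 0.1765]
tool_rot: [[0.807, -0.56, -0.19], [0.156, -0.108, 0.982], [-0.57, -0.822, -0.0]]
ft_force: [0.5, 0.8, -2.2]
grip_width: 0.0169
```

```bash
python3 look.py 10
```

```text
t 14.175 p [0.3833 0.1489 0.1765] q [  6.3  27.7  83.7  -2.7 103.2 -94.5] F [ 0.5  0.8 -2.2] M [ 0.08 -0.36  0.05] w 0.0169
yaw 10.96 pitch 34.75 roll(z_z) -0.0
tip [0.4964 0.1708 0.0923] rel [-5.6 -0.9 -7.7] bend rel [-8.7 -1.5 10. ]
```

View pics/look10.png

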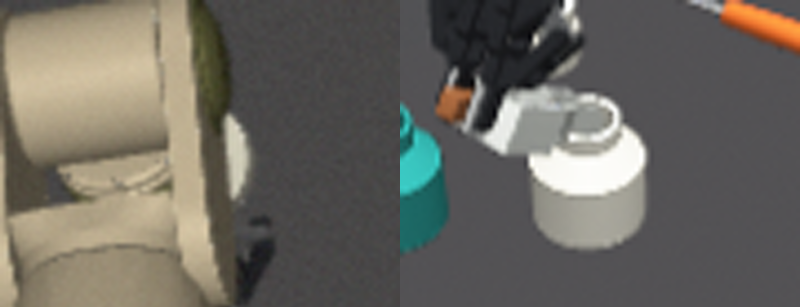

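Emit:
move_arm(
  targets=[-0.1, -3.3, 0, 0, 0, 0.025, -0.2, -3.3, 0, 0, 0, 0.025, -0.2, -3.2, 0, 0, 0, 0.025, -0.2, -3.3, 0, 0, 0, 0.025, -0.2, -3.2, 0, 0, 0, 0.025],
)

```text
time_s: 14.9
position: [0.3924, 0.1506, 0.19]
tool_rot: [[0.731, -0.656, -0.19], [0.141, -0.127, 0.982], [-0.668, -0.744, 0.0]]
ft_force: [-0.4, -0.3, -2.3]
grip_width: 0.0163
```

Emit:
move_arm(
  targets=[-0.1, -6.7, 0, 0, 0, 0.05, -0.3, -6.5, 0, 0, 0, 0.05, -0.3, -6.5, 0, 0, 0, 0.05, -0.3, -6.5, 0, 0, 0, 0.05, 0, 0, 0, 0, 0, 0],
)

```text
time_s: 15.52
position: [0.4105, 0.1541, 0.2082]
tool_rot: [[0.586, -0.787, -0.19], [0.113, -0.152, 0.982], [-0.802, -0.597, -0.0]]
ft_force: [0.4, 0.3, -2.7]
grip_width: 0.0167
```

Emit:
move_arm(
  targets=[0, 0, 0, 0, 0, 0, 0, 0, 0, 0, 0, 0, 0, 0, 0, 0, 0, 0, 0, 0, 0, 0, 0, 0, 0, 0, 0, 0, 0, 0],
)

```text
time_s: 16.15
position: [0.41, 0.154, 0.2087]
tool_rot: [[0.587, -0.787, -0.19], [0.114, -0.152, 0.982], [-0.802, -0.598, -0.0]]
ft_force: [0.3, -0.2, -2.6]
grip_width: 0.0167
```

```bash
python3 look.py 11; python3 - <<'E'
from h import *
s=env.observe();im=get_image('wrist');cv2.imwrite('pics/w11.png',im['pixels'][:,:,::-1])
E
```

```text
t 16.15 p [0.41   0.154  0.2087] q [  6.9  36.7  70.6  -4.  125.8 -94.7] F [ 0.3 -0.2 -2.6] M [ 0.07 -0.6   0.04] w 0.0167
yaw 10.95 pitch 53.28 roll(z_z) -0.0
tip [0.491  0.1697 0.0923] rel [-11.   -2.   -7.7] bend rel [-8.4 -1.5 10. ]
```

View pics/look11.png

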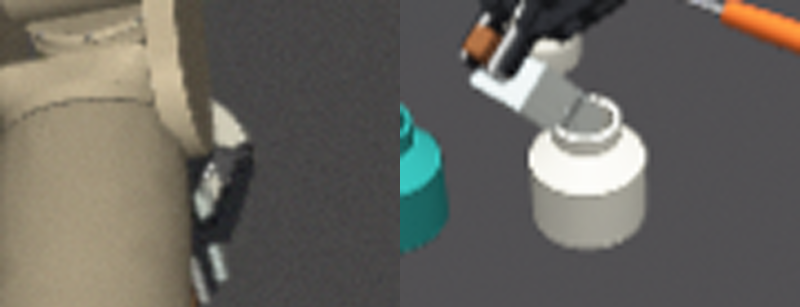

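View pics/w11.png

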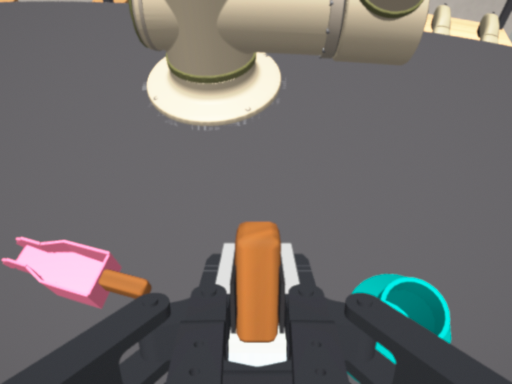

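Emit:
move_arm(
  targets=[-0.3, -6.6, 0, 0, 0, 0.05, 0.6, 6.6, 0, 0, 0, -0.05, -0.3, -6.6, 0, 0, 0, 0.05, 0.6, 6.6, 0, 0, 0, -0.05, 0, 0, 0, 0, 0, 0],
)

```text
time_s: 16.92
position: [0.4097, 0.154, 0.209]
tool_rot: [[0.587, -0.787, -0.19], [0.114, -0.152, 0.982], [-0.802, -0.598, -0.0]]
ft_force: [-0.3, 0.3, -1.5]
grip_width: 0.0167
```

```bash
python3 look.py 12; python3 - <<'E'
from h import *
F=[];M=[]
for _ in range(4):
    s=env.observe();F.append(s['ft_force']);M.append(s['wrist_torque']);get_image('side')
print(np.mean(F,0),np.mean(M,0))
E
```

```text
t 16.925 p [0.4097 0.154  0.209 ] q [  6.9  36.7  70.7  -4.  125.8 -94.7] F [-0.3  0.3 -1.5] M [ 0.11 -0.57 -0.04] w 0.0167
yaw 10.95 pitch 53.29 roll(z_z) -0.0
tip [0.4907 0.1697 0.0925] rel [-11.3  -2.   -7.5] bend rel [-8.8 -1.5 10.3]
[-0.06827644  0.22241326 -1.74684853] [ 0.10905256 -0.58930577 -0.00669158]
```

View pics/look12.png

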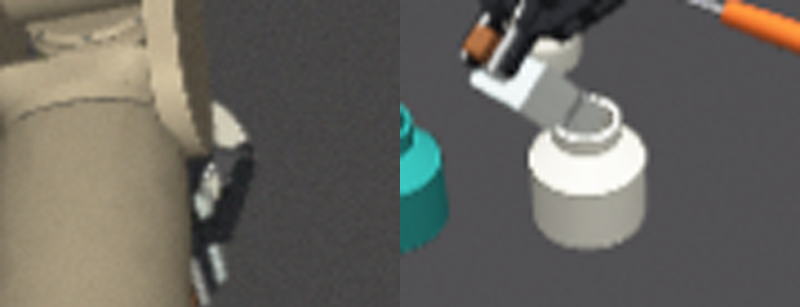

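Emit:
move_arm(
  targets=[-3.2, -2.4, 0, 0, 0, 0, -8, -6, 0, 0, 0, 0, -12, -9, 0, 0, 0, 0, -12, -9, 0, 0, 0, 0, -4.8, -3.6, 0, 0, 0, 0],
)

```text
time_s: 17.85
position: [0.4102, 0.1541, 0.26]
tool_rot: [[0.589, -0.786, -0.19], [0.114, -0.152, 0.982], [-0.8, -0.599, -0.0]]
ft_force: [-0.4, -0.1, -1.6]
grip_width: 0.0169
```

```bash
python3 look.py 13
```

```text
t 17.85 p [0.4102 0.1541 0.26  ] q [  6.9  33.9  66.8  -4.4 132.3 -95.3] F [-0.4 -0.1 -1.6] M [ 0.09 -0.53  0.02] w 0.0169
yaw 10.94 pitch 53.17 roll(z_z) -0.01
tip [0.4914 0.1698 0.1437] rel [-10.6  -1.9  43.7] bend rel [-8.1 -1.4 61.5]
```

View pics/look13.png

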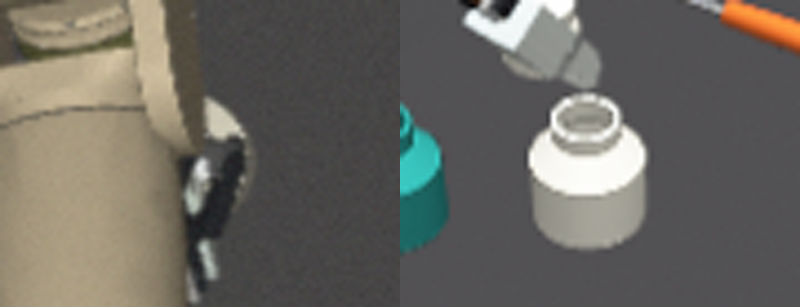

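Emit:
move_arm(
  targets=[0, 0, 0, 0, 0, -0.08, 0, 0, 0, 0, 0, -0.12, 0, 0, 0, 0, 0, -0.12, 0, 0, 0, 0, 0, -0.12, 0, 0, 0, 0, 0, -0.12],
)

```text
time_s: 18.58
position: [0.4099, 0.154, 0.2585]
tool_rot: [[0.916, -0.352, -0.19], [0.177, -0.068, 0.982], [-0.359, -0.933, 0.0]]
ft_force: [0.4, 0.3, -1.2]
grip_width: 0.0168
```

Emit:
move_arm(
  targets=[0, 0, 0, 0, 0, -0.12, 0, 0, 0, 0, 0, -0.12, 0, 0, 0, 0, 0, -0.09, 0, 0, 0, 0, 0, -0.038, 0, 0, 0, 0, 0, 0],
)

```text
time_s: 19.2
position: [0.4093, 0.154, 0.2586]
tool_rot: [[0.982, -0.003, -0.19], [0.19, -0.001, 0.982], [-0.003, -1.0, 0.0]]
ft_force: [0.0, -0.4, -2.2]
grip_width: 0.0167
```

```bash
python3 look.py 14;python3 - <<'E'
from h import *
im,s=pickle.load(open('pics/top14.pkl','rb'));cv2.imwrite('pics/t14.png',im['pixels'][:,:,::-1])
E
```

```text
t 19.2 p [0.4093 0.154  0.2586] q [  5.    9.6  88.6  -0.   82.1 -95.9] F [ 0.  -0.4 -2.2] M [ 0.03  0.06 -0.06] w 0.0167
yaw 10.95 pitch 0.2 roll(z_z) 0.01
tip [0.5494 0.1811 0.2546] rel [ 47.4   9.4 154.6] bend rel [ 35.    7.  167.3]
```

View pics/t14.png

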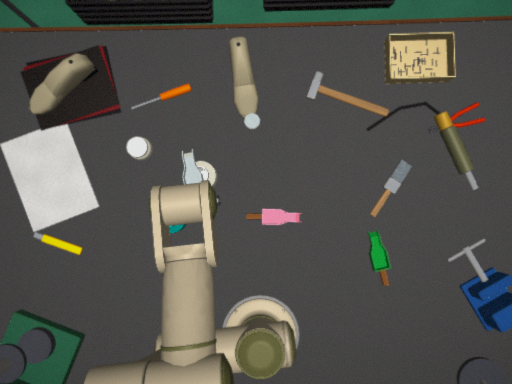

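Emit:
move_arm(
  targets=[0.8, 2, -12, 0, 0, 0, 2, 6, -30, 0, 0, 0, 2.5, 8, -40, 0, 0, 0, 2.5, 10, -40, 0, 0, 0, 2.5, 12, -40, 0, 0, 0],
)

```text
time_s: 19.92
position: [0.4513, -0.0051, 0.2202]
tool_rot: [[0.982, -0.002, -0.19], [0.19, -0.001, 0.982], [-0.002, -1.0, -0.0]]
ft_force: [0.6, 1.4, -1.4]
grip_width: 0.0167
```

Emit:
move_arm(
  targets=[2.5, 14, -40, 0, 0, 0, 2.5, 16, -40, 0, 0, 0, 2.5, 16, -40, 0, 0, 0, 2.5, 14, -30, 0, 0, 0, 1.3, 10, -18.7, 0, 0, 0],
)

```text
time_s: 20.55
position: [0.4939, -0.1685, 0.1495]
tool_rot: [[0.982, -0.003, -0.189], [0.189, 0.0, 0.982], [-0.003, -1.0, 0.001]]
ft_force: [0.0, 0.4, -1.8]
grip_width: 0.0165
```

Emit:
move_arm(
  targets=[0, 0, 0, 0, 0, 0, 0, 0, 0, 0, 0, 0, 0, 0, 0, 0, 0, 0, 0, 0, 0, 0, 0, 0, 0, 0, 0, 0, 0, 0],
)

```text
time_s: 21.18
position: [0.4939, -0.1663, 0.1509]
tool_rot: [[0.982, -0.002, -0.191], [0.191, -0.001, 0.982], [-0.002, -1.0, -0.0]]
ft_force: [0.5, -1.2, -1.6]
grip_width: 0.0164
```

```bash
python3 look.py 15;python3 - <<'E'
from h import *
im,s=pickle.load(open('pics/top15.pkl','rb'));a=cv2.resize(im['pixels'][155:195,180:220,::-1],None,fx=10,fy=10,interpolation=cv2.INTER_CUBIC)
b=cv2.resize(im['pixels'][110:210,270:350,::-1],(320,400),interpolation=cv2.INTER_CUBIC)
cv2.imwrite('pics/t15.png',np.hstack([a,b]))
o=pickle.load(open('pics/top0.pkl','rb'))
for I in (o,im):
    p=I['pixels'][160:192,184:216].astype(int);print(p.mean(),p.min(2).min());
    mm=np.zeros((384,512),bool);mm[155:195,180:220]=1
    X,uv=cloud(I,mm);k=X[:,2]>.012;print((X[k].min(0)+X[k].max(0))/2);r=np.hypot(X[:,0]-.5048,X[:,1]-.1735);print('mouth depth z',np.percentile(X[r<.018][:,2],[0,25,50,75,100]))
E
```

```text
t 21.175 p [ 0.4939 -0.1663  0.1509] q [-3.160e+01  2.380e+01  8.700e+01 -1.000e-01  6.920e+01 -1.325e+02] F [ 0.5 -1.2 -1.6] M [-0.01  0.06 -0.03] w 0.0164
yaw 10.98 pitch 0.1 roll(z_z) -0.01
tip [ 0.634  -0.1391  0.1471] rel [ 132.  -310.8   47.1] bend rel [ 119.6 -313.2   59.9]
170.98860677083334 72
[0.50481759 0.17344463 0.05844742]
mouth depth z [-0.00134399  0.00264305  0.00430983  0.00660037  0.01377433]
152.56315104166666 63
[0.50460827 0.17348575 0.05989566]
mouth depth z [-0.00559692  0.00188658  0.00429711  0.0062419   0.01120967]
```

View pics/t15.png

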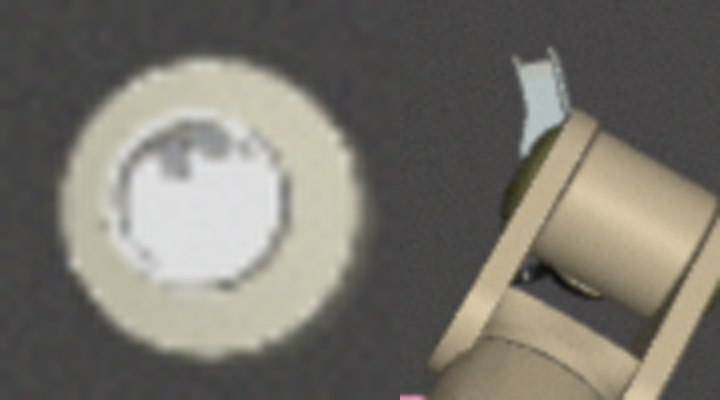

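Emit:
move_arm(
  targets=[0, 15, 0, 0, 0, 0, 0, 30, 0, 0, 0, 0, 0, 35, 0, 0, 0, -0.002, 0, 28, 0, 0, 0, 0, 0, 12, 0, 0, 0, 0],
)

```text
time_s: 21.9
position: [0.4934, -0.1664, 0.0295]
tool_rot: [[0.982, -0.002, -0.19], [0.19, 0.001, 0.982], [-0.001, -1.0, 0.001]]
ft_force: [-0.4, -0.6, -2.6]
grip_width: 0.0169
```

Emit:
move_arm(
  targets=[0, 4, 0, 0, 0, 0, 0, 4, 0, 0, 0, 0, 0, 3, 0, 0, 0, 0, 0, 2, 0, 0, 0, 0, 0, 0, 0, 0, 0, 0],
)

```text
time_s: 22.52
position: [0.4938, -0.1666, 0.0178]
tool_rot: [[0.982, 0.0, -0.19], [0.19, -0.0, 0.982], [0.0, -1.0, -0.0]]
ft_force: [0.6, 0.1, -1.9]
grip_width: 0.0163
```

Emit:
move_arm(
  targets=[0, 0.7, 0, 0, 0, 0, 0, 0, 0, 0, 0, 0, 0, 0, 0, 0, 0, 0, 0, 0, 0, 0, 0, 0, 0, 0, 0, 0, 0, 0],
)

```text
time_s: 23.15
position: [0.4938, -0.1666, 0.017]
tool_rot: [[0.982, 0.0, -0.19], [0.19, -0.0, 0.982], [0.0, -1.0, -0.0]]
ft_force: [-0.6, -0.2, -1.6]
grip_width: 0.0164
```

Emit:
move_arm(
  targets=[0, 0.6, 0, 0, 0, 0, 0, 0.5, 0, 0, 0, 0, 0, 0, 0, 0, 0, 0, 0, 0, 0, 0, 0, 0, 0, 0, 0, 0, 0, 0],
)

```text
time_s: 23.78
position: [0.4937, -0.1666, 0.0159]
tool_rot: [[0.982, -0.0, -0.19], [0.19, -0.0, 0.982], [-0.0, -1.0, -0.0]]
ft_force: [-0.2, -0.3, -0.8]
grip_width: 0.0169
```

```bash
python3 - <<'E'
from h import *
for _ in range(3): st();get_image('top')
E
```

```text
t 23.775 p [ 0.4937 -0.1666  0.0159] q [ -31.7   34.8   95.5   -0.    49.7 -132.6] F [-0.2 -0.3 -0.8] M [-0.02  0.17  0.03] w 0.0169
yaw 10.96 pitch 0.0 roll(z_z) -0.0
t 23.825 p [ 0.4937 -0.1666  0.0159] q [ -31.7   34.8   95.5   -0.    49.7 -132.6] F [-0.8 -0.1  0.1] M [-0.01  0.12 -0.06] w 0.0168
yaw 10.95 pitch 0.0 roll(z_z) -0.0
t 23.875 p [ 0.4938 -0.1666  0.0159] q [ -31.7   34.8   95.5   -0.    49.7 -132.6] F [-1.7  1.3 -0.4] M [-0.04  0.14 -0.02] w 0.0166
yaw 10.96 pitch 0.0 roll(z_z) -0.0
```

Emit:
move_arm(
  targets=[0, 0.3, 0, 0, 0, 0, 0, 0, 0, 0, 0, 0, 0, 0, 0, 0, 0, 0, 0, 0, 0, 0, 0, 0, 0, 0, 0, 0, 0, 0],
)

```text
time_s: 24.55
position: [0.4937, -0.1666, 0.0158]
tool_rot: [[0.982, 0.0, -0.19], [0.19, -0.0, 0.982], [-0.0, -1.0, -0.0]]
ft_force: [-2.4, 1.2, 6.1]
grip_width: 0.0168
```

Emit:
move_arm(
  targets=[0, 0, 0, 0, 0, 0, 0, 0, 0, 0, 0, 0, 0, 0, 0, 0, 0, 0, 0, 0, 0, 0, 0, 0, 0, 0, 0, 0, 0, 0],
  hand=0.2,
)

```text
time_s: 25.18
position: [0.4938, -0.1666, 0.0156]
tool_rot: [[0.982, 0.0, -0.19], [0.19, 0.0, 0.982], [0.0, -1.0, 0.0]]
ft_force: [-0.2, -0.3, 0.1]
grip_width: 0.0514
```

Emit:
move_arm(
  targets=[0, -10, 0, 0, 0, 0, 0, -20, 0, 0, 0, 0, -5, -30, 0, 0, 0, 0, -10, -30, 0, 0, 0, 0, -10, -30, 0, 0, 0, 0],
)

```text
time_s: 25.8
position: [0.4689, -0.1713, 0.1372]
tool_rot: [[0.982, 0.001, -0.19], [0.19, -0.0, 0.982], [0.0, -1.0, -0.0]]
ft_force: [0.4, 0.2, 1.0]
grip_width: 0.0515
```

Emit:
move_arm(
  targets=[-15, -30, 0, 0, 0, 0, -10, -20, 0, 0, 0, 0, 0, -10, 0, 0, 0, 0, 0, 0, 0, 0, 0, 0, 0, 0, 0, 0, 0, 0],
)

```text
time_s: 26.42
position: [0.4447, -0.1758, 0.1948]
tool_rot: [[0.982, -0.001, -0.19], [0.19, 0.001, 0.982], [-0.001, -1.0, 0.001]]
ft_force: [-0.1, 0.8, -0.3]
grip_width: 0.0511
```

```bash
python3 look.py 16; python3 - <<'E'
from h import *
s=env.observe();im=get_image('wrist');cv2.imwrite('pics/w16.png',im['pixels'][:,:,::-1]);pickle.dump((im,s),open('pics/w16.pkl','wb'))
sd,_=pickle.load(open('pics/side16.pkl','rb'));cv2.imwrite('pics/s16.png',sd['pixels'][:,:,::-1])
E
```

```text
t 26.425 p [ 0.4447 -0.1758  0.1948] q [ -35.8   17.    89.6    0.    73.4 -136.8] F [-0.1  0.8 -0.3] M [-0.01  0.02  0.  ] w 0.0511
yaw 10.97 pitch 0.05 roll(z_z) 0.06
tip [ 0.5848 -0.1487  0.1912] rel [  82.8 -320.4   91.2] bend rel [  70.3 -322.8  103.9]
```

View pics/w16.png

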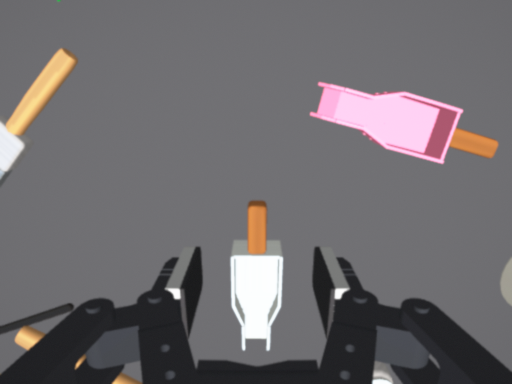

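View pics/s16.png

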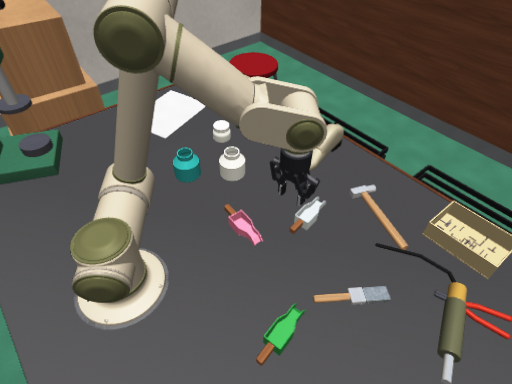

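```bash
python3 - <<'E'
from h import *
im,s=pickle.load(open('pics/w16.pkl','rb'));cv2.imwrite('pics/w16c.png',cv2.resize(im['pixels'][190:360,200:320,::-1],None,fx=3.5,fy=3.5,interpolation=cv2.INTER_CUBIC))
# camera pose over jar: want tool pose such that camera looks to jar; project jar at candidate TCPs
M=np.array(im['mount']);R=Rtool(10.96)
for p in ([.45,.13,.25],[.47,.15,.25],[.5,.15,.26],[.52,.17,.26],[.55,.18,.26]):
    s2=dict(position=np.array(p),tool_rot=R);print(p,proj(im,[[.502,.1717,.1],[.502,.1717,.0]],s2).round(0).tolist(),(p+R@M[:3,3]).round(3))
E
```

```text
[0.45, 0.13, 0.25] [[290.0, 243.0], [282.0, 207.0]] [0.373 0.117 0.385]
[0.47, 0.15, 0.25] [[273.0, 219.0], [269.0, 188.0]] [0.393 0.137 0.385]
[0.5, 0.15, 0.26] [[279.0, 185.0], [274.0, 162.0]] [0.423 0.137 0.395]
[0.52, 0.17, 0.26] [[262.0, 159.0], [261.0, 142.0]] [0.443 0.157 0.395]
[0.55, 0.18, 0.26] [[257.0, 123.0], [257.0, 114.0]] [0.473 0.167 0.395]
```

View pics/w16c.png

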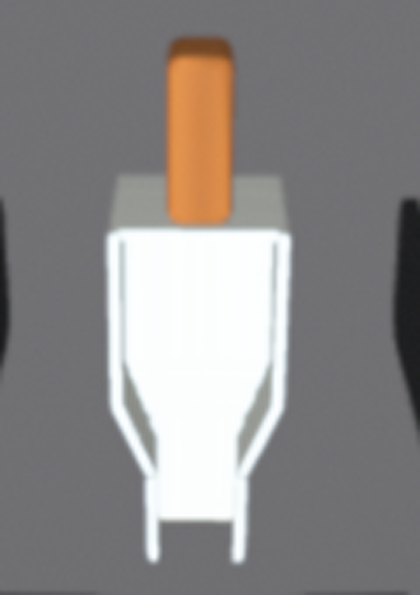

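Emit:
move_arm(
  targets=[10, -10, 16, 0, 0, 0, 20, -15, 34, 0, 0, 0, 20, -15, 36, 0, 0, 0, 20, -10, 36, 0, 0, 0, 22, -5, 38, 0, 0, 0],
)

```text
time_s: 27.2
position: [0.505, -0.0002, 0.2508]
tool_rot: [[0.982, 0.0, -0.19], [0.19, -0.0, 0.982], [0.0, -1.0, -0.0]]
ft_force: [1.3, -0.2, -0.8]
grip_width: 0.0512
```

Emit:
move_arm(
  targets=[22, -5, 40, 0, 0, 0, 22, -5, 40, 0, 0, 0, 22, 0, 40, 0, 0, 0, 20, 0, 30, 0, 0, 0, 13, 0, 20, 0, 0, 0],
)

```text
time_s: 27.82
position: [0.5698, 0.1859, 0.2597]
tool_rot: [[0.982, -0.001, -0.191], [0.191, -0.0, 0.982], [-0.001, -1.0, 0.0]]
ft_force: [0.0, -0.4, 0.1]
grip_width: 0.0512
```

Emit:
move_arm(
  targets=[0, 0, 0, 0, 0, 0, 0, 0, 0, 0, 0, 0, 0, 0, 0, 0, 0, 0, 0, 0, 0, 0, 0, 0, 0, 0, 0, 0, 0, 0],
)

```text
time_s: 28.45
position: [0.5695, 0.1839, 0.2607]
tool_rot: [[0.982, 0.0, -0.19], [0.19, 0.0, 0.982], [0.0, -1.0, -0.0]]
ft_force: [-0.0, -0.9, 0.9]
grip_width: 0.0514
```

```bash
python3 - <<'E'
from h import *
s=st();im=get_image('wrist');u=proj(im,[[.502,.1717,.1]],s)[0];print(u)
cv2.imwrite('pics/w17.png',im['pixels'][:,:,::-1])
x,y=u.astype(int);y=max(y,50);a=im['pixels'][y-50:y+50,x-50:x+50,::-1].astype(float)
a=np.clip((a-120)*1.8,0,255).astype(np.uint8)
cv2.imwrite('pics/w17c.png',cv2.resize(a,None,fx=6,fy=6,interpolation=cv2.INTER_CUBIC))
t=get_image('top');cv2.imwrite('pics/t17.png',t['pixels'][:,:,::-1])
E
```

```text
t 28.45 p [0.5695 0.1839 0.2607] q [  6.6  26.   63.9   0.   90.1 -94.4] F [-0.  -0.9  0.9] M [ 0.   -0.01  0.01] w 0.0514
yaw 10.93 pitch -0.01 roll(z_z) -0.0
[256.78227697  99.12916549]
```

View pics/w17c.png

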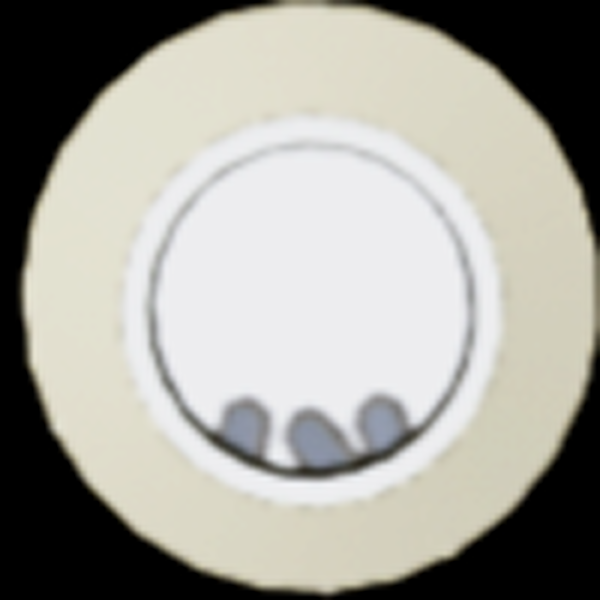

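View pics/w17.png

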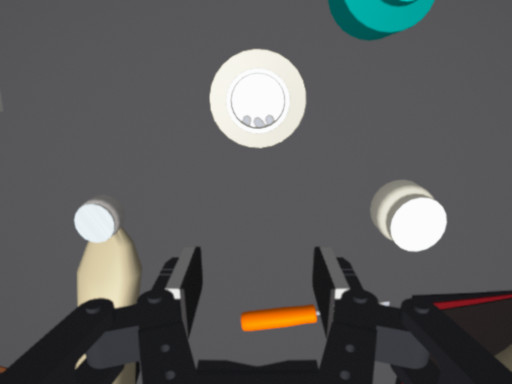

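View pics/t17.png

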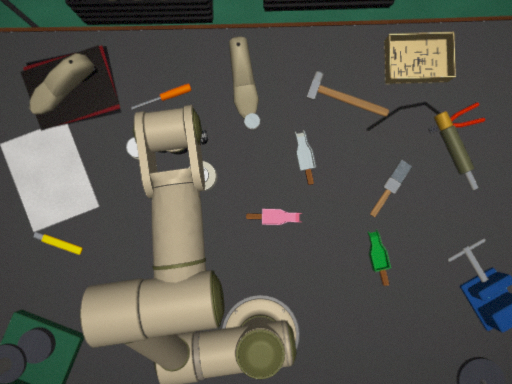

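Emit:
move_arm(
  targets=[-10, 0, 0, 0, 0, 0, -25, 0, 0, 0, 0, 0, -35, 0, 0, 0, 0, 0, -25, 0, 0, 0, 0, 0, -10, 0, 0, 0, 0, 0],
)

```text
time_s: 29.18
position: [0.465, 0.1641, 0.261]
tool_rot: [[0.982, 0.0, -0.19], [0.19, 0.0, 0.982], [0.0, -1.0, -0.0]]
ft_force: [0.4, -0.2, -0.2]
grip_width: 0.0514
```

```bash
python3 - <<'E'
from h import *
s=st();im=get_image('wrist');u=proj(im,[[.502,.1717,.1]],s)[0];print(u)
cv2.imwrite('pics/w18.png',im['pixels'][:,:,::-1])
x,y=u.astype(int);a=im['pixels'][y-50:y+50,x-50:x+50,::-1].astype(float)
a=np.clip((a-60)*1.35,0,255).astype(np.uint8)
cv2.imwrite('pics/w18c.png',cv2.resize(a,None,fx=6,fy=6,interpolation=cv2.INTER_CUBIC))
E
```

```text
t 29.175 p [0.465  0.1641 0.261 ] q [  5.7  15.1  80.7   0.   84.1 -95.3] F [ 0.4 -0.2 -0.2] M [0.01 0.01 0.02] w 0.0514
yaw 10.96 pitch -0.03 roll(z_z) -0.0
[256.31532058 217.1085557 ]
```

View pics/w18c.png

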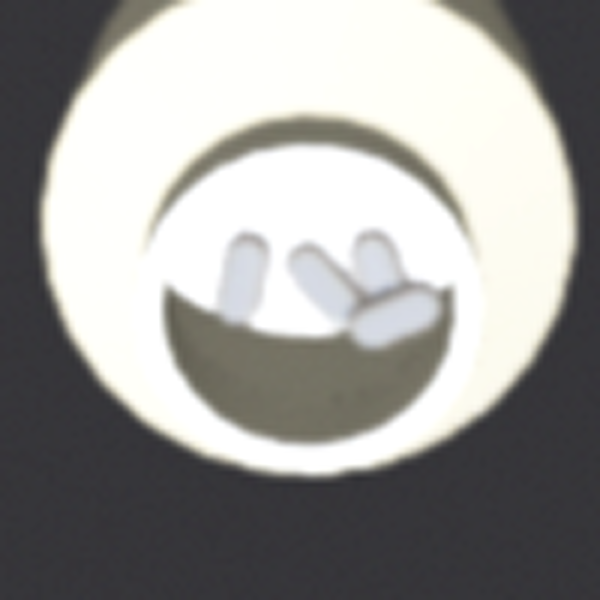

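All four pins are in the jar: the crop shows three on its floor at about (245,280), (325,280) and (380,260), and one lying on top at (395,315). The scoop is empty and flat on the bench. The arm touches nothing, so I'm handing in.

```bash
python3 - <<'E'
from h import *
s=st();print(np.abs(s['qvel']).max());print(env.close_job())
E
```

```text
t 29.225 p [0.4648 0.1641 0.261 ] q [  5.7  15.1  80.7  -0.   84.2 -95.3] F [-0.  -0.1  0.3] M [-0.02 -0.03  0.03] w 0.0512
yaw 10.97 pitch -0.02 roll(z_z) -0.0
3.282134800122258
the job is handed in; nothing more can be done
None
```

The job is done and handed in at 29.2 s. All four pins are in the open white jar, and the empty aluminium scoop is flat on the bench where it started.

I gripped the scoop by its handle, carried it level and hooked the lip about 4–6 mm inside the mouth. I held it there for more than a second, then tipped it slowly to 53°, with a small wiggle at the end to clear it. After that I lifted it clear, levelled it, set it down and let go.

**Last checks**
- **Pins:** the wrist view into the jar shows four. A view from straight overhead showed only three, because the jar's shoulder hid the fourth.
- **Scoop and bench:** the basin is empty in a close crop, and I saw no pins on the bench.
- **Jar:** measured after the pour, it was within 0.3 mm of its starting place.
- **Bystanders:** the tin and the lidded jar look unmoved in the pictures; I did not re-measure them.
- **Forces:** I saw light contact (a few N) while the spout rested on the rim, and about 6 N on the bench just before letting go.

**Disagreements**
- The top camera put things about 3 mm off from the wrist and side views. I corrected for this when placing the lip.
- The spout touched the rim about 2 mm sooner than the description suggested.

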